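# Seal check of a capped vial in a spring nest

### The arm

A 6-joint arm with a two-finger parallel gripper is mounted at the origin on the work surface. World frame = base frame: x ahead of the robot, y to its left, z up, the work surface at z = 0. Lengths are in m, angles in rad, forces in N, time in s.
With the tool pointing down it reaches from about 0.3 to 1 m from the base axis. Payload 5.1 kg.
Tool frame: the origin (TCP) lies at the very end of the fingers, on their centre line; the grasp point (between the pads) lies 19 mm behind it; z points along the fingers, y is the direction in which the jaws open and shut (so a half turn about z gives the same grasp; the last joint's range is limited). The gripper opens to 95 mm and grips with 3 to 60 N. Pads are 20 mm wide; open, the fingers measure 119 mm over their backs; the gripper's body (75 mm by 180 mm) begins 59 mm behind the grasp point.
Start: joints at [-1.351, 0.124, 1.65, -0, 1.367, -0.083], TCP at [0.194, -0.62, 0.215] pointing down, gripper open.
Joint ranges: [-2.61, 2.61], [-1.02, 2.33], [0.03, 2.71], [-1.35, 4.49], [0.32, 2.68], [-2.91, 2.91]. Speed limits (rad/s): [2.57, 2.57, 3.14, 3.14, 3.14, 3.14].

### API

Orientations are given as a unit quaternion [x, y, z, w].
In Python, from cell import state, camera, ticket gives the robot as it stands.
- The arm moves only by the shell command python3 -m jog 'ROWS' [FORCE]. ROWS is JSON, a list of rows, each an object with "dp": the shift along the tool's x, y, z in mm, a list of three; "turn": the turn about the tool's z in rad; "fingers": the opening, from -1 (shut) to 1 (fully open). A call has exactly 5 rows; each row shifts and turns the commanded pose from where the row before left it, along the tool's axes as they then stand; what a row does not reach is not made up. A row lasts 1/8 s, in which the tool goes at most 62.5 mm and 10.7 degrees, less where a joint would pass 70% of its speed; a pose out of reach is approached as far as the arm can. A call with a gripper value outside its range is refused whole. The fingers move at their own pace and stop on an object; FORCE is the grip in N (left out, the last holds). Time passes only in rows, so rows that do not move let the fingers close, or fill a call up. It gives the time, the measured TCP pose, the force and the opening at its end, in the units of the state.
- state(): the state, without advancing time (a new reading comes with each control period).
- camera(name): name is "scene" or "top" or "wrist"; returns a dict with "img" (480x640x3 uint8, red, green, blue), "range_z" (480x640 float32, m along the optical axis (not along the pixel's ray), 0 where there is no reading), "vfov" (degrees; the focal length in pixels is half the picture's height over the tangent of half this angle, whatever the lens; pixels are square), "cx", "cy" (the principal point, pixels), "rvec" (rotation vector, rad) and "tvec" (3), from world to camera coordinates, as OpenCV has them. Camera axes: x right, y down, z forward; pixel columns grow to the right and rows downward; lengths in m; the calibration is good to about 2 mm. The wrist camera is an equidistant fisheye: a pixel r from the principal point sees the ray r / f radians off the axis. A picture is of the moment at which its call begins.
- ticket.sign_off(): hands the job in, once; it reports no verdict.
The state is a dict: "clock": time; "joint_positions": joint angles; "joint_vel": joint speeds; "joint_torque": joint torques, N m; "tcp_pos": TCP position; "ee_rot": TCP orientation; "ft_force": force on the tool from outside, world axes, zero at the start; "moment": the same for the moment, N m; "grip_width": opening from 0.0 (shut) to 1.0 (fully open).
Only numpy, scipy, OpenCV 4.12 (cv2) and the standard library are available. Lean on these libraries where they do the work, as an engineer would, in place of code of your own. Each camera call takes 0.05 s, during which the arm holds its last target.

### The job

Stand the vial with the red dot on its white cap upright in the blue spring nest, all the way down, and let go of it. Then take the seal probe out of its leaning stand and hold it upright with its steel tip on the red dot, pressing lightly, about 4 N, which sinks the nest roughly halfway through its spring travel (not to the stop). Finish while still holding the probe there; never press hard, and leave the other vials, the beaker and the jar where they stand.

Things in the scene. Friction and masses are not known exactly. Their poses are not given: they have to be found in the camera images.
- vial: The vial to test, about 55 g (varies): amber glass 28 mm in diameter up to 74 mm with a paper band, then a white cap 25 mm in diameter from 78 to 95 mm, red dot on top. 95 mm tall. Stands loose and upright on the bench among two like vials with plain blue caps, at least 90 mm between centres. Origin: centre of its underside; z up along its axis.
- vial_dot (a point): Centre of the red dot (12 mm diameter) on top of the vial's white cap, 95 mm above the vial's underside, on its axis.
- nest_base: Fixed white base block of the spring nest, 104 x 104 mm, 36 mm high, on the bench; the blue nest rises from its middle. Origin: centre of its underside, on the bench. z up.
- nest_floor (a point): Centre of the floor of the bore in the blue nest (sinks with it). The nest is a 56 x 56 mm block, its top 32 mm above this point; round bore 30.4 mm in diameter, 32 mm deep, 3 mm chamfer. Unpressed, this floor is 22 mm and the nest's top 54 mm above the bench, so a seated vial's dot is 117 mm above the bench. z up.
- nest (a joint): How far the nest is pressed down, m: 0 = up, 0.012 = at its stop. The spring is preloaded: with a vial in, the nest does not move until pressed with about 1 to 1.7 N, then sinks 1 mm for every 0.45 N more; 4 N is at about 6 mm, the stop at about 7 N. It springs back when unloaded.
- probe: Rigid seal probe, about 120 g, 125 mm long: round-tipped steel rod 10 mm thick from 0 to 45 mm, then a black handle 22 x 22 mm square from 45 to 125 mm with orange bands. Origin: end of the steel tip; z from tip to handle end; x, y square to the handle's flats. At the start it leans about 23 degrees towards the stand's -x with its y axis level: grip it across the y flats. Centre of mass 75 mm from the tip.
- probe_tip (a point): The end of the probe's steel tip (same point as the probe's origin).
- stand: Fixed stand: white foot 120 x 80 mm (x, y), 12 mm thick, and a grey 44 x 44 mm block tilted 20 degrees to its own -x, with a 12 mm bore 45 mm long. The probe's rod sits loosely in it, the handle resting on the block's upper face (its middle at x -15, z 64 mm); it draws out along its own axis by 45 mm. Origin: centre of the foot's underside; z up.
- vial_b: Bystander: amber vial like the other but with a plain blue cap, 28 mm diameter, 95 mm tall, origin at the centre of its underside.
- vial_c: Bystander: a second blue-capped amber vial, same size and origin.
- beaker: Bystander: clear open beaker, 68 mm diameter, 90 mm tall, origin at the centre of its underside.
- amber: Bystander: amber jar with blue lid, 70 mm diameter, 130 mm tall, origin at the centre of its underside.
There are look-alikes about, which are no part of the job. Leave any turquoise look-alike of the probe alone. What is shaped like the stand but green or yellow is not meant.

How it is judged:
On the way, in this order (a step that is already met when the one before it is completed fails the run):
1. the red-dot vial stands fully down and upright in the nest, let go, with the nest up (horizontal distance between vial and nest_floor below 0.004 m and z of vial in the frame of nest_floor below 0.004 m and angle between vial's own z axis and vertical below 0.08 rad and contact force between the fingers and vial below 0.05 N and value of joint nest below 0.001 m and linear speed of vial below 0.02 m/s), for 0.3 s.
2. the probe has been drawn clear of its stand in the fingers (contact force between the fingers and probe above 1 N and contact force between probe and stand below 0.05 N and distance between probe_tip and stand above 0.07 m), for 0.2 s.
At the end, for the whole second after the job is handed in: For the last second: vial within 4 mm of the nest's floor and axis, upright to 4.5 deg; probe in the fingers, upright to 7 deg, still, tip within 6 mm of the dot's centre, pressing the cap with 2 to 6 N, nest sunk 1 to 10.5 mm; probe clear of stand and nest, robot not touching the vial (horizontal distance between vial and nest_floor below 0.004 m and z of vial in the frame of nest_floor below 0.004 m and angle between vial's own z axis and vertical below 0.08 rad and contact force between the fingers and probe above 1 N and contact force between probe and vial between 2 and 6 N and value of joint nest between 0.001 and 0.0105 m and distance between probe_tip and vial_dot below 0.006 m and angle between probe's own z axis and vertical below 0.12 rad and height (world z) of probe above 0.09 m and contact force between each of the arm, the fingers and vial below 0.05 N and contact force between probe and stand below 0.05 N and contact force between probe and nest_base below 0.05 N and linear speed of probe below 0.01 m/s); the arm keeps its last pose, push and grip.
It fails at once if the vial is pressed hard with the probe (over 15 N) (contact force between probe and vial above 15 N).
It fails at once if another vial, the beaker or the jar is shifted by more than 20 mm or tipped (distance of any of vial_b, vial_c, beaker, amber from where it was at the start of the episode above 0.02 m or angle between any of vial_b, vial_c, beaker, amber's own z axis and vertical above 0.3 rad).
It also fails if it takes over 72 s, if anything falls off the work surface, if the arm or the gripper's body presses on something with over 40 N, if the wrist force passes 120 N, or if a joint passes its speed limit or range.

## Working session

There is one attempt and no reset: what is moved stays moved. The work goes in short steps, Python scripts to look and compute and a shell command to move; the robot and the scene stay as the last step left them, time stands still between calls to the robot, and variables do not carry over. Pictures are saved under pics/ and viewed, and the job is handed in when it is done.

```bash
ls; mkdir -p pics
cat > h.py <<'E'
import numpy as np, cv2
from cell import state, camera, ticket
def shot(n,fn):
    c=camera(n); cv2.imwrite('pics/'+fn+'.png',cv2.cvtColor(c['img'],cv2.COLOR_RGB2BGR)); np.savez('pics/'+fn+'.npz',**c); return c
def load(fn): return {k:v for k,v in np.load('pics/'+fn+'.npz').items()}
def f(c): return 240/np.tan(np.radians(float(c['vfov']))/2)
def ray(c,u,v,fish=False):
    F=f(c);x=(u-float(c['cx']))/F;y=(v-float(c['cy']))/F
    if fish:
        r=np.hypot(x,y); d=np.array([x/r*np.sin(r),y/r*np.sin(r),np.cos(r)]) if r>1e-9 else np.array([0,0,1.])
    else: d=np.array([x,y,1.])
    R=cv2.Rodrigues(c['rvec'])[0]; return -R.T@c['tvec'].ravel(), R.T@d
def onz(c,u,v,z,fish=False):
    o,d=ray(c,u,v,fish); return o+d*(z-o[2])/d[2]
def cloud(c):
    v,u=np.mgrid[0:480,0:640]; F=f(c); z=c['range_z']
    P=np.stack([(u-c['cx'])/F*z,(v-c['cy'])/F*z,z],-1)
    R=cv2.Rodrigues(c['rvec'])[0]; return (P-c['tvec'].ravel())@R
def blobs(m,mn=20):
    n,l,s,ce=cv2.connectedComponentsWithStats(m.astype(np.uint8)); return [(s[i,4],ce[i].round(1),s[i,:4]) for i in range(1,n) if s[i,4]>=mn]
E
python3 - <<'E'
from h import *
for n in ['scene','top','wrist']:
    c=shot(n,n+'0'); print(n,c['vfov'],c['cx'],c['cy'],c['rvec'].ravel(),c['tvec'].ravel())
print(state())
E
```

```text
pics
scene 52.581742875131376 320.8122954927417 235.3665078906985 [ 1.06056148  2.32213509 -1.07905505] [ 0.37603642 -0.21700458  1.40390712]
top 51.18674648078451 311.92075218212767 243.05504926453867 [ 2.18439615 -2.2020396   0.09002383] [-0.0151285   0.58953436  1.31698532]
wrist 65.70646984690485 321.3975239711631 243.52862129598344 [-2.35911353  1.73484424  0.22532304] [-0.6486996  -0.02817561  0.39015524]
{'clock': 0.15, 'joint_positions': array([-1.35060628e+00,  1.24343615e-01,  1.65132218e+00,  2.68180498e-05,
        1.36748254e+00, -8.26160730e-02]), 'joint_vel': array([-0.00021969, -0.00207675, -0.00482923,  0.00044718,  0.00072407,
       -0.00010474]), 'joint_torque': array([-3.23431846e-05, -4.18194366e+01, -3.60471582e+01,  7.75095401e-02,
        4.68460238e-02, -1.01613380e-04]), 'tcp_pos': array([ 0.19369486, -0.61996912,  0.21369952]), 'ee_rot': array([ 9.88560545e-01,  1.50822555e-01, -4.03635695e-05, -7.76905336e-04]), 'ft_force': array([-0.34702476,  0.22969799, -0.82987013]), 'moment': array([0.02800319, 0.03167346, 0.01910658]), 'grip_width': 1.000957232893177}
```

View pics/scene0.png

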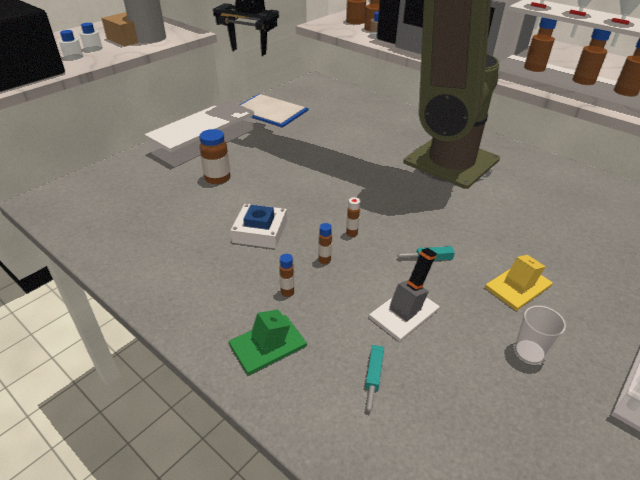

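View pics/top0.png

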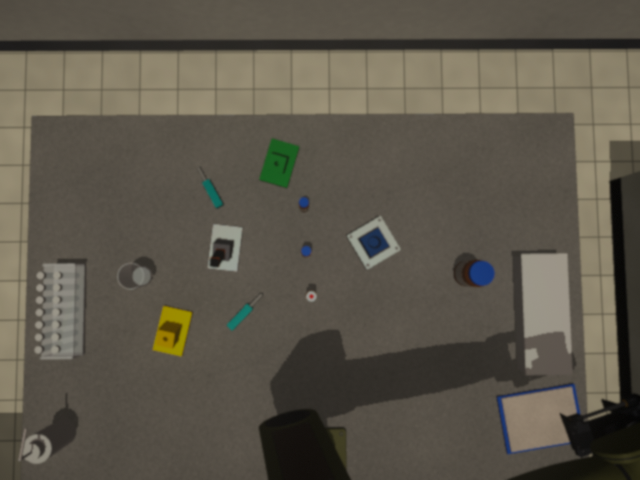

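View pics/wrist0.png

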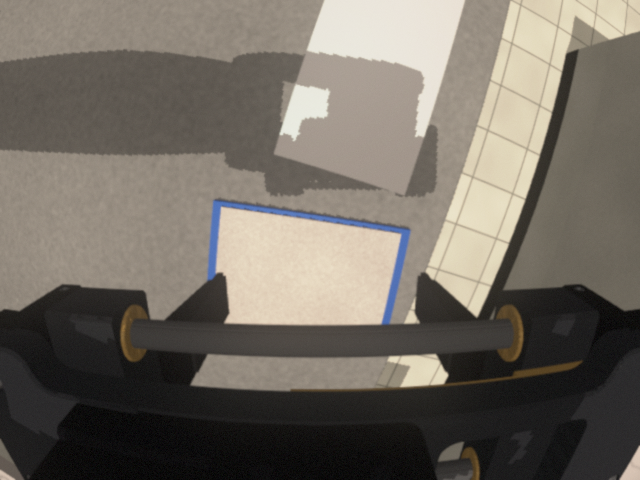

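Top view: the red dot is at (312,296), the nest at (374,242) and the white stand at (225,247) with the black probe. The blue caps are at (305,203) and (307,250). Next I'll measure positions.

Run:
```python
from h import *
c=load('top0'); hsv=cv2.cvtColor(c['img'],cv2.COLOR_RGB2HSV); H,S,V=[hsv[...,i].astype(int) for i in range(3)]
P=cloud(c); print('cam',ray(c,320,240)[0], 'table z',P[300,400],P[200,120])
red=((H<8)|(H>172))&(S>110)&(V>80)
for b in blobs(red,6):
  print('red',b,onz(c,*b[1],.095),P[int(b[1][1]),int(b[1][0])])
blue=(H>100)&(H<130)&(S>110)&(V>40)
for b in blobs(blue,30):
  print('blue',b,onz(c,*b[1],.095)[:2],P[int(b[1][1]),int(b[1][0])])
wh=(S<45)&(V>120); n,l,s,ce=cv2.connectedComponentsWithStats(wh.astype(np.uint8))
for i in range(1,n):
  if s[i,4]>300 and 180<ce[i][1]<300 and 150<ce[i][0]<450:
    cnt=max(cv2.findContours((l==i).astype(np.uint8),0,2)[0],key=cv2.contourArea)
    bx=cv2.boxPoints(cv2.minAreaRect(cnt)); z=.012 if ce[i][0]<300 else .036
    W=np.array([onz(c,*p,z) for p in bx]);print('white',s[i],ce[i],W[:,:2].round(4).tolist(),'mid',W.mean(0),[np.linalg.norm(W[k]-W[k-1]).round(4) for k in range(4)],[np.degrees(np.arctan2(*(W[k]-W[k-1])[[1,0]])).round(1) for k in range(4)])
blk=(V<70)&(P[...,2]>.07)&(P[...,2]<.3)
for b in blobs(blk,20):
  if 180<b[1][0]<260: print('blk',b,P[int(b[1][1]),int(b[1][0])])
z=P[225:275,200:250,2]; print((z[::5,::4]*1000).astype(int))
im=c['img'][170:320,170:420]; cv2.imwrite('pics/topz.png',cv2.cvtColor(cv2.resize(im,(750,450),interpolation=2),cv2.COLOR_RGB2BGR))
c=load('scene0'); P=cloud(c); print('scene table',P[350,500],P[300,200])
im=c['img'][170:370,220:460]; cv2.imwrite('pics/scenez.png',cv2.cvtColor(cv2.resize(im,(720,600),interpolation=2),cv2.COLOR_RGB2BGR))
```

```text
cam [ 4.98187138e-01 -1.13996173e-03  1.35426668e+00] table z [ 0.43548362 -0.25495372  0.00669017] [0.71125947 0.49813398 0.00297698]
red (np.int32(9), array([311., 296.]), array([310, 295,   3,   3], dtype=int32)) [ 0.45157412 -0.0153892   0.095     ] [ 0.45152514 -0.01540418  0.09367679]
blue (np.int32(76), array([303.5, 201.8]), array([299, 197,  10,  10], dtype=int32)) [0.68918516 0.0016191 ] [0.69145379 0.00287501 0.09358027]
blue (np.int32(419), array([373.7, 242.1]), array([361, 229,  27,  27], dtype=int32)) [ 0.58551727 -0.17477044] [ 0.59116573 -0.18356475  0.01762808]
blue (np.int32(74), array([305.8, 250.3]), array([302, 246,   9,  10], dtype=int32)) [ 0.56612755 -0.00326262] [ 0.56688264 -0.00125546  0.09530226]
blue (np.int32(489), array([481.1, 272.7]), array([469, 261,  25,  25], dtype=int32)) [ 0.50615597 -0.44463563] [ 0.50764119 -0.43177333  0.13097676]
blue (np.int32(392), array([525.8, 410.4]), array([497, 384,  83,  70], dtype=int32)) [ 0.16481443 -0.54507732] [ 0.14462059 -0.57767115  0.01472491]
white [348 217  52  52 927] [373.7626753  242.37971953] [[0.6079,
[... 779 characters left out ...]
 [  -3    1   -2   15   16   10   17   10   15    4    8    0   -1]
 [   0   -1    0   10   10    5   13   13   14    9    8    1   -5]
 [  -6   -5    0    8   43   39   33   29    9    8   11    2   -2]
 [   0   -5   -1   70   69   70   74   67   26   12    1    2   -4]
 [   3    2   -3   68   86   82   72   67   11 1354    0    4    0]
 [  -1    0   -3  113  120  111   66   61    9    8    0    1    4]
 [   0   -1    9  139  148  114   55   61   10 1354    0    0   -2]
 [   1   -1   12  132  134    7    9    6   13   17    0    2   -2]
 [   3    1    0   -6    0   -1    9    7   14   10   -2   -5    0]]
scene table [ 0.53796178  0.39743958 -0.00167238] [ 0.82066081 -0.11289022 -0.00245739]
```

View pics/topz.png

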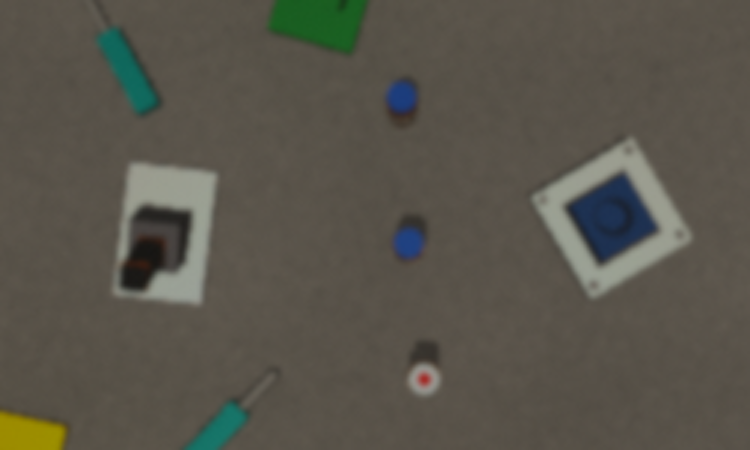

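View pics/scenez.png

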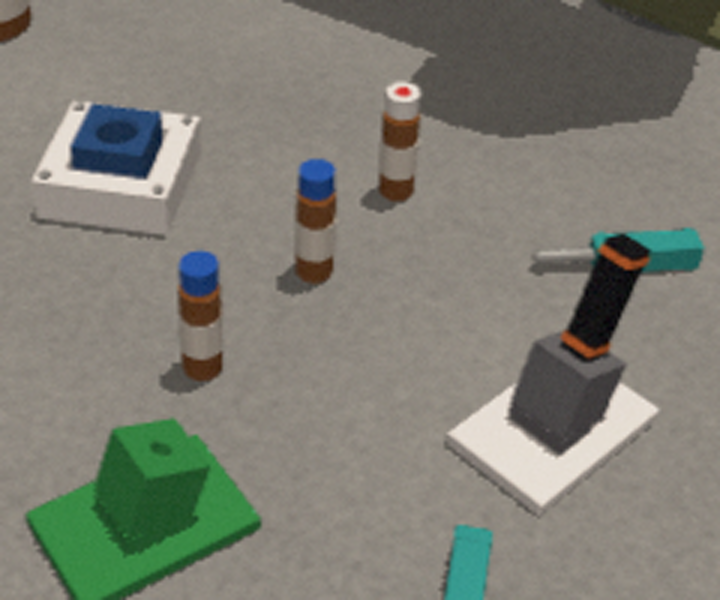

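```bash
python3 -m jog '[{"dp":[0,0,0],"turn":0.15,"fingers":1},{"dp":[0,0,0],"turn":0.153,"fingers":1},{"dp":[20,-56,0],"turn":0,"fingers":1},{"dp":[20,-58,0],"turn":0,"fingers":1},{"dp":[20,-58,0],"turn":0,"fingers":1}]' 20; python3 -m jog '[{"dp":[22,-56,0],"turn":0,"fingers":1},{"dp":[22,-56,0],"turn":0,"fingers":1},{"dp":[22,-56,0],"turn":0,"fingers":1},{"dp":[22,-56,0],"turn":0,"fingers":1},{"dp":[22,-56,0],"turn":0,"fingers":1}]'
cat >> h.py <<'E'
def go(x,y,z):
    s=state(); from scipy.spatial.transform import Rotation as Ro
    R=Ro.from_quat(s['ee_rot']).as_matrix(); d=R.T@(np.array([x,y,z])-s['tcp_pos'])*1000
    print('t',s['clock'],'tcp',s['tcp_pos'].round(4),'xang',np.arctan2(R[1,0],R[0,0]).round(4),'tilt',np.arccos(-R[2,2]).round(4),'grip',round(s['grip_width'],3),'F',s['ft_force'].round(2),'-> dp mm',d.round(1))
E
python3 -c "
from h import *
go(.4515,-.0154,.15)"
```

```text
clock: 0.78
tcp_pos: [0.2541, -0.4466, 0.2141]
ee_rot: [1.0, -0.001, -0.0, -0.0]
ft_force: [0.1, 0.0, 0.5]
grip_width: 1.001
clock: 1.4
tcp_pos: [0.3641, -0.1666, 0.2146]
ee_rot: [1.0, -0.0, 0.0, 0.0]
ft_force: [1.2, -0.1, 0.1]
grip_width: 0.997
t 1.4 tcp [ 0.3641 -0.1666  0.2146] xang -0.0008 tilt 0.0007 grip 0.997 F [ 1.17 -0.11  0.1 ] -> dp mm [  87.3 -151.3   64.6]
```

```bash
python3 -m jog '[{"dp":[29,-50,0],"turn":0,"fingers":1},{"dp":[29,-51,0],"turn":0,"fingers":1},{"dp":[29.3,-50,20],"turn":0,"fingers":1},{"dp":[0,0,44],"turn":0,"fingers":0.4},{"dp":[0,0,0],"turn":0,"fingers":0.4}]'
python3 -c "
from h import *
c=shot('wrist','w1'); go(.4515,-.0154,.15)
o,d=ray(c,320,240,True);print(o,d)
hsv=cv2.cvtColor(c['img'],cv2.COLOR_RGB2HSV); H,S,V=[hsv[...,i].astype(int) for i in range(3)]
for b in blobs(((H<8)|(H>172))&(S>130)&(V>90),20): print(b,onz(c,*b[1],.095,True))
"
```

```text
clock: 2.02
tcp_pos: [0.4483, -0.0163, 0.1467]
ee_rot: [1.0, 0.001, -0.004, -0.001]
ft_force: [0.1, -0.6, -0.3]
grip_width: 0.842
t 2.075 tcp [ 0.4499 -0.0172  0.1493] xang 0.0001 tilt 0.004 grip 0.803 F [-0.11  0.18  0.15] -> dp mm [ 1.6 -1.8 -0.7]
[ 0.52080478 -0.01612012  0.31589566] [-0.25227435  0.00483281 -0.96764368]
(np.int32(241), array([317.8, 257. ]), array([309, 249,  18,  17], dtype=int32)) [ 0.45228365 -0.01364908  0.095     ]
```

View pics/w1.png

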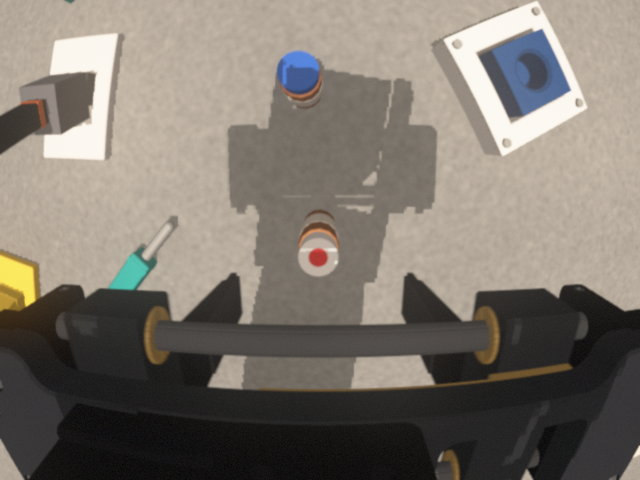

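```bash
python3 -m jog '[{"dp":[2,-3,0],"turn":0,"fingers":0.3},{"dp":[0,0,40],"turn":0,"fingers":0.3},{"dp":[0,0,40],"turn":0,"fingers":0.3},{"dp":[0,0,20],"turn":0,"fingers":0.3},{"dp":[0,0,4],"turn":0,"fingers":0.3}]'
python3 -c "
from h import *
c=shot('wrist','w2'); go(.4520,-.0143,.045)
c=load('w1')
for p in [(532,70)]: print(onz(c,*p,.054,True))
"
```

```text
clock: 2.7
tcp_pos: [0.4534, -0.0151, 0.047]
ee_rot: [1.0, -0.001, 0.0, -0.0]
ft_force: [-0.0, 0.4, 0.4]
grip_width: 0.65
t 2.75 tcp [ 0.4539 -0.0151  0.0474] xang -0.0015 tilt 0.0011 grip 0.648 F [ 0.41 -0.25  0.62] -> dp mm [-1.9 -0.8  2.4]
[ 0.58962721 -0.17911398  0.054     ]
```

View pics/w2.png

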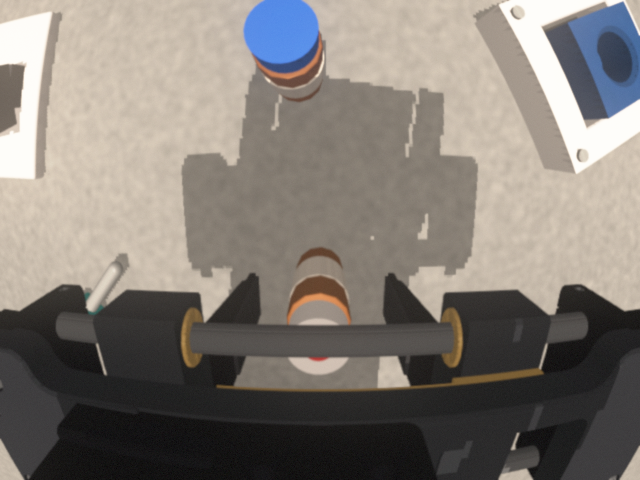

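The vial (column about 318) is centred between the fingers. I'll shift it slightly and close.

```bash
python3 -m jog '[{"dp":[-1.8,-0.8,0],"turn":0,"fingers":0.3},{"dp":[0,0,0],"turn":0,"fingers":-0.5},{"dp":[0,0,0],"turn":0,"fingers":-0.5},{"dp":[0,0,0],"turn":0,"fingers":-0.5},{"dp":[0,0,0],"turn":0,"fingers":-0.5}]' 15
python3 -m jog '[{"dp":[0,0,0],"turn":0,"fingers":-0.6},{"dp":[0,0,0],"turn":0,"fingers":-0.6},{"dp":[0,0,-25],"turn":0,"fingers":-0.6},{"dp":[0,0,-40],"turn":0,"fingers":-0.6},{"dp":[0,0,-40],"turn":0,"fingers":-0.6}]' 15
python3 -c "
from h import *
go(.5893,-.182,.15)
"
```

```text
clock: 3.38
tcp_pos: [0.4515, -0.0137, 0.0468]
ee_rot: [1.0, -0.0, 0.0, 0.0]
ft_force: [-0.8, -0.5, 0.4]
grip_width: 0.294
clock: 4.0
tcp_pos: [0.4508, -0.0136, 0.1521]
ee_rot: [1.0, -0.0, -0.001, -0.0]
ft_force: [1.6, -0.0, -0.4]
grip_width: 0.289
t 4.0 tcp [ 0.4508 -0.0136  0.1521] xang -0.0002 tilt 0.0014 grip 0.289 F [ 1.61 -0.   -0.36] -> dp mm [138.5 168.4   1.9]
```

```bash
python3 -m jog '[{"dp":[34.6,42,0],"turn":0,"fingers":-0.6},{"dp":[34.6,42,0],"turn":0,"fingers":-0.6},{"dp":[34.6,42,0],"turn":0,"fingers":-0.6},{"dp":[34.6,42,0],"turn":0,"fingers":-0.6},{"dp":[0,0,0],"turn":0,"fingers":-0.6}]'
python3 -m jog '[{"dp":[0,0,0],"turn":0,"fingers":-0.6},{"dp":[0,0,0],"turn":0,"fingers":-0.6},{"dp":[0,0,0],"turn":0,"fingers":-0.6},{"dp":[0,0,0],"turn":0,"fingers":-0.6},{"dp":[0,0,0],"turn":0,"fingers":-0.6}]'
python3 -c "
from h import *
for n in ['scene','top','wrist']: shot(n,n+'2')
go(.5893,-.182,.1)
c=load('top2');cv2.imwrite('pics/t2z.png',cv2.cvtColor(cv2.resize(c['img'][180:300,310:450],(700,600),interpolation=2),cv2.COLOR_RGB2BGR))
c=load('scene2');cv2.imwrite('pics/s2z.png',cv2.cvtColor(cv2.resize(c['img'][120:270,200:350],(600,600),interpolation=2),cv2.COLOR_RGB2BGR))
"
```

```text
clock: 4.62
tcp_pos: [0.5908, -0.1842, 0.1504]
ee_rot: [1.0, -0.002, -0.001, -0.0]
ft_force: [-0.4, 0.2, 0.0]
grip_width: 0.289
clock: 5.25
tcp_pos: [0.5897, -0.1814, 0.152]
ee_rot: [1.0, 0.0, 0.0, 0.0]
ft_force: [0.7, 1.2, -1.1]
grip_width: 0.291
t 5.4 tcp [ 0.5898 -0.1816  0.1518] xang -0.0001 tilt 0.0001 grip 0.29 F [-0.3   0.39 -0.14] -> dp mm [-0.5  0.4 51.8]
```

View pics/t2z.png

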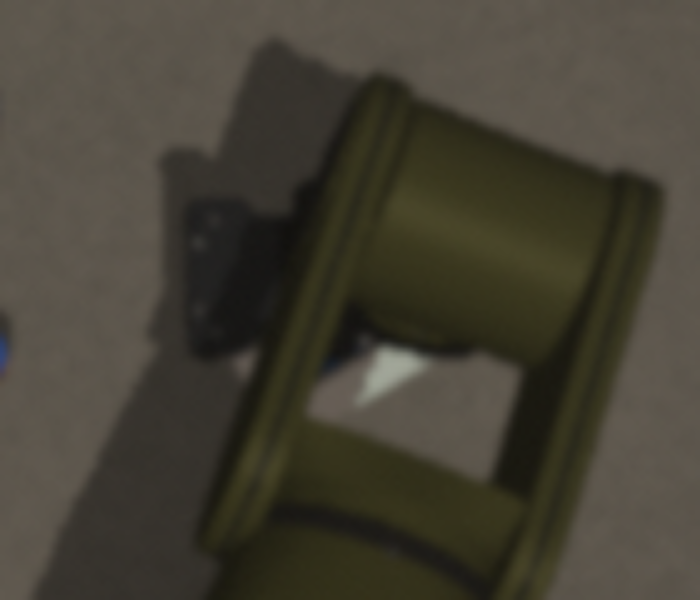

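View pics/s2z.png

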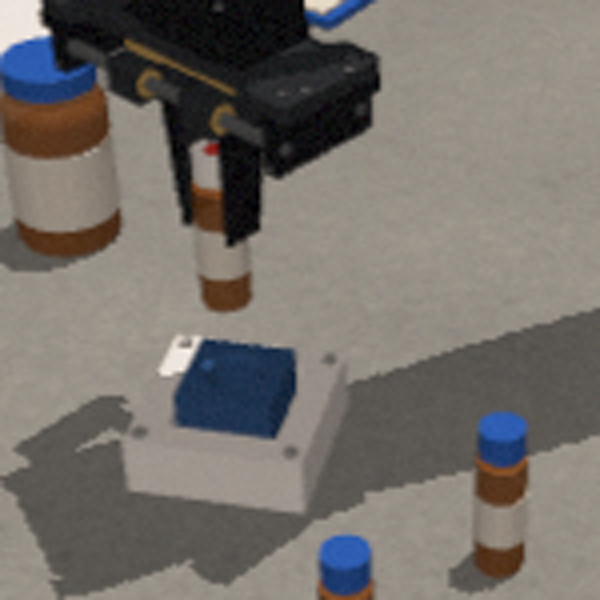

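View pics/wrist2.png

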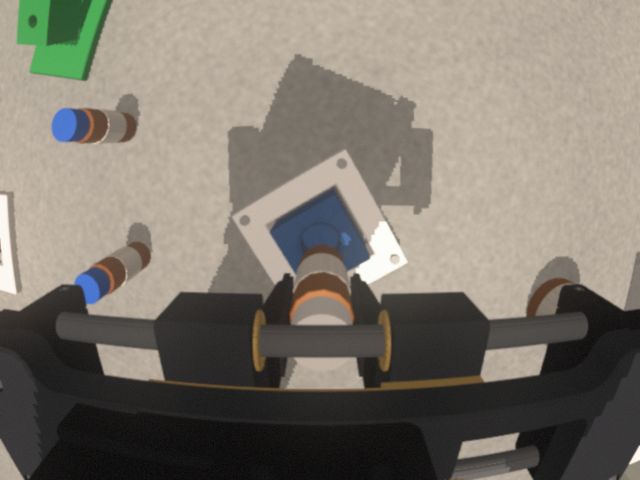

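Run:
```python
from h import *
c=load('wrist2')
for a,b in [((245,220),(394,258)),((233,216),(407,262))]:
    A=onz(c,*a,.036,True);B=onz(c,*b,.036,True);print(A,B,(A+B)/2,np.linalg.norm(A-B))
cv2.imwrite('pics/w2z.png',cv2.cvtColor(cv2.resize(c['img'][140:340,220:420],(600,600),interpolation=2),cv2.COLOR_RGB2BGR))
hsv=cv2.cvtColor(c['img'],cv2.COLOR_RGB2HSV); H,S,V=[hsv[...,i].astype(int) for i in range(3)]
m=(H>100)&(H<130)&(S>80)&(V>25)&(np.arange(640)>220); m[:, 420:]=0
print(blobs(m,100))
s=load('scene2')
P=cloud(s)
# scene: blue nest top
hsv=cv2.cvtColor(s['img'],cv2.COLOR_RGB2HSV); H,S,V=[hsv[...,i].astype(int) for i in range(3)]
m=(H>100)&(H<130)&(S>100); m[:200]=0;m[:,:235]=0;m[:,285:]=0
mm=m&(P[...,2]>.049)&(P[...,2]<.060); Q=P[mm]; print('nest top scene',mm.sum(),np.median(Q,0),(Q.min(0)+Q.max(0))/2)
# vial amber bottom part
r=P[180:200,245:268]; 
for v in range(150,198,4): print(v,P[v,256].round(4),s['img'][v,256])
```

```text
[ 0.60546951 -0.12062469  0.036     ] [ 0.57395382 -0.24028218  0.036     ] [ 0.58971166 -0.18045344  0.036     ] 0.12373825074849086
[ 0.60881069 -0.11092949  0.036     ] [ 0.57045578 -0.25143861  0.036     ] [ 0.58963323 -0.18118405  0.036     ] 0.14564996971186397
[(np.int32(3164), array([315.9, 230.5]), array([271, 195,  86,  76], dtype=int32))]
nest top scene 302 [ 0.59133909 -0.17774746  0.05245674] [ 0.59220209 -0.17923295  0.05283232]
150 [ 0.6184 -0.138   0.2439] [59 59 60]
154 [ 0.6021 -0.1575  0.2203] [16 16 20]
158 [ 0.6011 -0.1596  0.2097] [15 13 11]
162 [ 0.6009 -0.1609  0.1997] [16 16 21]
166 [ 0.6029 -0.1595  0.1916] [ 8 11 14]
170 [ 0.6018 -0.1619  0.1804] [23 17 15]
174 [ 0.6017 -0.163   0.17  ] [24 18 11]
178 [ 0.6014 -0.1644  0.1594] [54 45 37]
182 [ 0.5977 -0.1698  0.1451] [146 137 125]
186 [ 0.5976 -0.171   0.1342] [147 136 124]
190 [ 0.5976 -0.172   0.1233] [103  75  54]
194 [ 0.5997 -0.1708  0.1144] [90 58 32]
```

View pics/w2z.png

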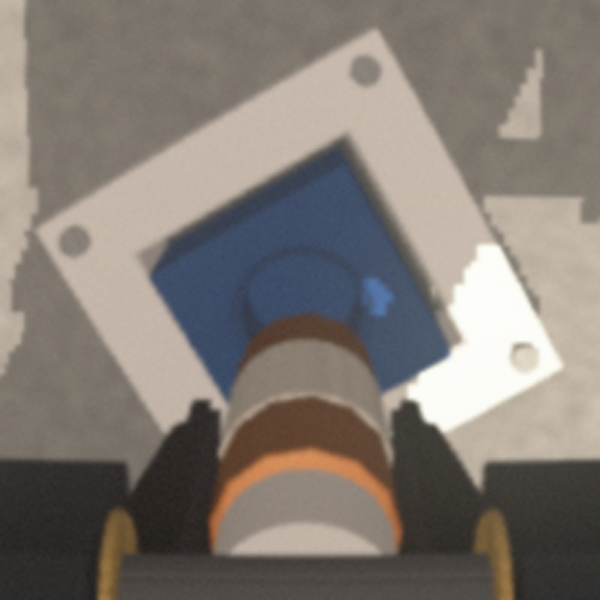

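Run:
```python
from h import *
c=load('wrist2')
for p in [(321.7,244.5),(322.2,245.5)]: print(onz(c,*p,.105,True)-[.014,0,0])
# bore ellipse far edge & sides at nest top (chamfer outer dia 36.4) 
for p in [(299/3+220,247/3+140),(240/3+220,300/3+140),(362/3+220,300/3+140)]: print(onz(c,*p,.054,True))
go(.5897,-.1815,.115)
```

```text
[ 0.58957657 -0.18142999  0.105     ]
[ 0.58895248 -0.18173146  0.105     ]
[ 0.60693418 -0.17997518  0.054     ]
[ 0.59356893 -0.16533577  0.054     ]
[ 0.59355493 -0.19555853  0.054     ]
t 5.4 tcp [ 0.5898 -0.1816  0.1518] xang -0.0001 tilt 0.0001 grip 0.29 F [-0.3   0.39 -0.14] -> dp mm [-0.1 -0.1 36.8]
```

```bash
python3 -m jog '[{"dp":[0.4,-0.6,20],"turn":0,"fingers":-0.6},{"dp":[0,0,20],"turn":0,"fingers":-0.6},{"dp":[0,0,10],"turn":0,"fingers":-0.6},{"dp":[0,0,5],"turn":0,"fingers":-0.6},{"dp":[0,0,0],"turn":0,"fingers":-0.6}]'
python3 -m jog '[{"dp":[0,0,4],"turn":0,"fingers":-0.6},{"dp":[0,0,4],"turn":0,"fingers":-0.6},{"dp":[0,0,4],"turn":0,"fingers":-0.6},{"dp":[0,0,2],"turn":0,"fingers":-0.6},{"dp":[0,0,0],"turn":0,"fingers":-0.6}]'
python3 -c "
from h import *
shot('wrist','w3');go(.5897,-.1815,.069);shot('scene','s3')"
```

```text
clock: 6.02
tcp_pos: [0.5901, -0.1811, 0.0963]
ee_rot: [1.0, -0.0, -0.0, -0.0]
ft_force: [-0.7, -0.7, 0.1]
grip_width: 0.291
clock: 6.65
tcp_pos: [0.5902, -0.1811, 0.0824]
ee_rot: [1.0, -0.0, 0.0, 0.0]
ft_force: [-0.6, -0.2, -0.7]
grip_width: 0.289
t 6.7 tcp [ 0.5902 -0.1812  0.0826] xang -0.0003 tilt 0.0001 grip 0.291 F [-0.88  0.18 -1.7 ] -> dp mm [-0.5  0.3 13.6]
```

View pics/w3.png

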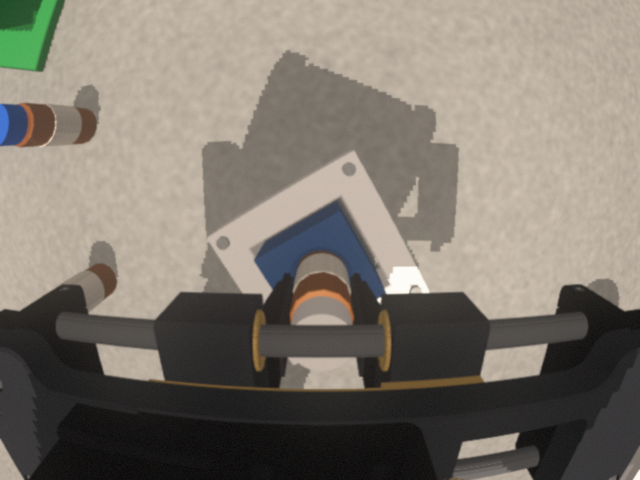

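```bash
python3 -m jog '[{"dp":[0,0,4],"turn":0,"fingers":-0.6},{"dp":[0,0,4],"turn":0,"fingers":-0.6},{"dp":[0,0,4],"turn":0,"fingers":-0.6},{"dp":[0,0,0],"turn":0,"fingers":-0.6},{"dp":[0,0,0],"turn":0,"fingers":-0.6}]'
python3 -c "
from h import *
go(.5897,-.1815,.069)"
python3 -m jog '[{"dp":[0,0,0],"turn":0,"fingers":-0.2},{"dp":[0,0,0],"turn":0,"fingers":0},{"dp":[0,0,0],"turn":0,"fingers":0.2},{"dp":[0,0,0],"turn":0,"fingers":0.3},{"dp":[0,0,0],"turn":0,"fingers":0.3}]'
python3 -c "
from h import *
shot('wrist','w4');go(.5897,-.1815,.069);shot('scene','s4')
c=load('s4');cv2.imwrite('pics/s4z.png',cv2.cvtColor(cv2.resize(c['img'][120:270,200:350],(600,600),interpolation=2),cv2.COLOR_RGB2BGR))"
```

```text
clock: 7.38
tcp_pos: [0.5902, -0.1811, 0.0706]
ee_rot: [1.0, -0.0, -0.0, -0.0]
ft_force: [-0.7, 0.2, -1.4]
grip_width: 0.29
t 7.375 tcp [ 0.5902 -0.1811  0.0706] xang -0.0002 tilt 0.0001 grip 0.29 F [-0.73  0.22 -1.37] -> dp mm [-0.5  0.4  1.6]
clock: 8.0
tcp_pos: [0.5902, -0.1811, 0.0707]
ee_rot: [1.0, -0.0, 0.0, 0.0]
ft_force: [-0.7, 0.7, 0.0]
grip_width: 0.645
t 8.05 tcp [ 0.5902 -0.1811  0.0707] xang -0.0002 tilt 0.0001 grip 0.644 F [-0.36 -0.3   0.31] -> dp mm [-0.5  0.4  1.7]
```

View pics/s4z.png

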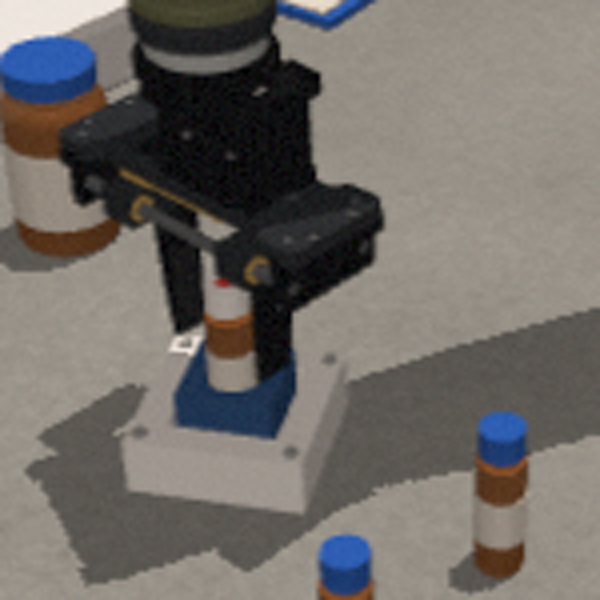

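View pics/w4.png

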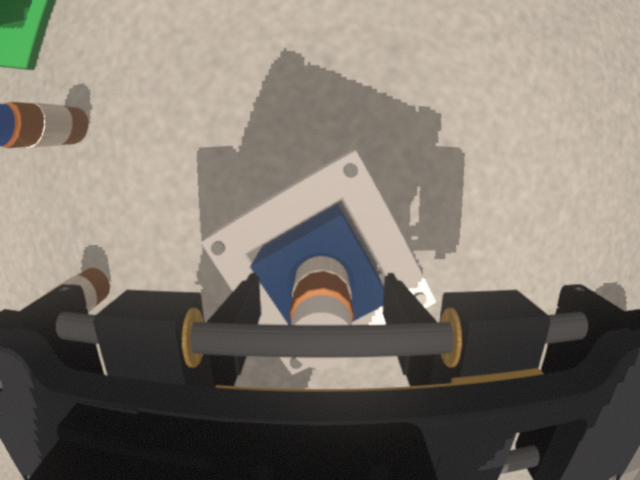

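```bash
python3 -m jog '[{"dp":[0,0,-40],"turn":0,"fingers":0.5},{"dp":[0,0,-50],"turn":0,"fingers":0.5},{"dp":[0,0,-40],"turn":0,"fingers":0.5},{"dp":[0,0,0],"turn":0,"fingers":0.5},{"dp":[0,0,0],"turn":0,"fingers":0.5}]'
python3 -c "
from h import *
c=shot('wrist','w5');go(.585,-.1815,.2)
hsv=cv2.cvtColor(c['img'],cv2.COLOR_RGB2HSV); H,S,V=[hsv[...,i].astype(int) for i in range(3)]
for b in blobs(((H<8)|(H>172))&(S>130)&(V>60),20): print(b,onz(c,*b[1],.117,True), c['range_z'][int(b[1][1]),int(b[1][0])])
s=load('scene0');print(cloud(s)[275,413])
"
```

```text
clock: 8.72
tcp_pos: [0.5897, -0.1809, 0.1996]
ee_rot: [1.0, -0.0, -0.001, -0.0]
ft_force: [0.3, 0.6, -0.6]
grip_width: 0.751
t 8.775 tcp [ 0.5892 -0.1807  0.1986] xang -0.0002 tilt 0.0031 grip 0.753 F [ 0.16 -0.34 -0.66] -> dp mm [-4.2  0.8 -1.4]
(np.int32(170), array([321.5, 249.2]), array([314, 242,  15,  15], dtype=int32)) [ 0.59047524 -0.18058317  0.117     ] 0.26114142
[0.56595967 0.21311287 0.09157925]
```

View pics/w5.png

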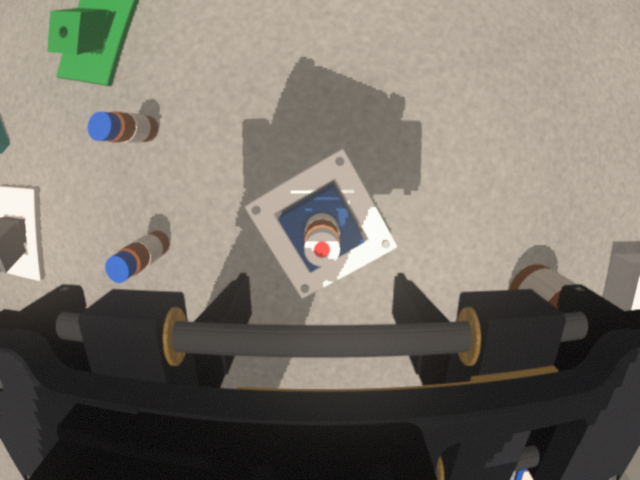

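Run:
```python
from h import *
pl=[]
for n,(u0,u1,v0,v1) in {'top0':(205,235,235,272),'scene0':(400,445,245,292)}.items():
    c=load(n); P=cloud(c); m=np.zeros((480,640),np.uint8); z=P[...,2]
    hsv=cv2.cvtColor(c['img'],cv2.COLOR_RGB2HSV); H,S,V=[hsv[...,i].astype(int) for i in range(3)]
    dark=(V<48) if n=='scene0' else (V<60)
    org=((H<12)|(H>172))&(S>120)
    ok=(dark|org)&(z>(.06 if n=='scene0' else .085))&(z<.2)&~((H>75)&(H<95)&(S>100))
    m[v0:v1,u0:u1]=ok[v0:v1,u0:u1]
    m=cv2.morphologyEx(m,cv2.MORPH_OPEN,np.ones((3,3),np.uint8)); m=cv2.morphologyEx(m,cv2.MORPH_CLOSE,np.ones((5,5),np.uint8))
    vis=c['img'].copy(); vis[m>0]=(vis[m>0]*.5+[0,120,0]).astype(np.uint8)
    cv2.imwrite(f'pics/hm_{n}.png',cv2.cvtColor(cv2.resize(vis[v0-20:v1+20,u0-20:u1+20],None,fx=6,fy=6,interpolation=0),cv2.COLOR_RGB2BGR))
    rr=cv2.minAreaRect(max(cv2.findContours(m,0,2)[0],key=cv2.contourArea)); print(n,m.sum(),rr)
    Q=P[m>0]; print(np.median(Q,0))
    bx=cv2.boxPoints(rr); e=[bx[k]-bx[k-1] for k in range(4)]; k=int(np.argmax([np.linalg.norm(x) for x in e]))
    a=(bx[k]+bx[(k+1)%4])/2; b=(bx[k-1]+bx[k-2])/2
    o,d1=ray(c,*a);_,d2=ray(c,*b); nn=np.cross(d1,d2); pl.append((nn/np.linalg.norm(nn),o)); print('ends',a,b)
(n1,o1),(n2,o2)=pl
d=np.cross(n1,n2); d/=np.linalg.norm(d); d*=np.sign(d[2])
for zz in (.064,.1,.119,.138): print(zz,np.linalg.solve(np.array([n1,n2,[0,0,1]]),[n1@o1,n2@o2,zz]))
print('dir',d,'lean',np.degrees(np.arccos(d[2])),'az',np.degrees(np.arctan2(d[1],d[0])))
```

```text
top0 138 ((216.5, 258.0), (14.0, 11.0), 90.0)
[0.54692995 0.21593955 0.12863418]
ends [216.5 251. ] [216.5 265. ]
scene0 577 ((420.7351379394531, 268.8753662109375), (14.849672317504883, 43.00550079345703), 25.201122283935547)
[0.55711404 0.22350422 0.10936625]
ends [429.89093 249.41928] [411.57935 288.33145]
0.064 [0.60384315 0.22650712 0.064     ]
0.1 [0.55421699 0.21994669 0.1       ]
0.119 [0.52802541 0.21648424 0.119     ]
0.138 [0.50183382 0.21302179 0.138     ]
dir [-0.80485256 -0.10639914  0.58385922] lean 54.27756012742326 az -172.46933305695003
```

Run:
```python
import cv2,numpy as np
a=cv2.imread('pics/hm_top0.png');b=cv2.imread('pics/hm_scene0.png');h=max(a.shape[0],b.shape[0])
p=lambda x:cv2.copyMakeBorder(x,0,h-x.shape[0],0,0,cv2.BORDER_CONSTANT)
o=np.hstack([p(a),p(b)]);print(o.shape);s=min(1,800/o.shape[1],600/o.shape[0]);cv2.imwrite('pics/hm.png',cv2.resize(o,None,fx=s,fy=s))
```

```text
(522, 930, 3)
```

View pics/hm.png

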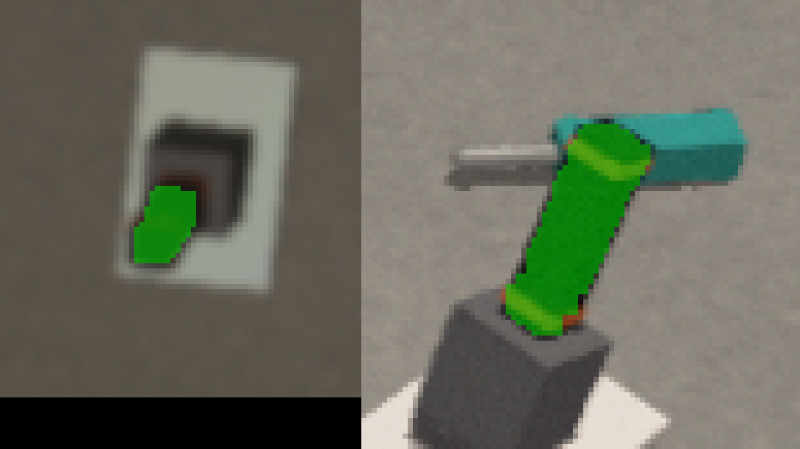

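```bash
python3 - <<'E'
from h import *
c=load('scene0'); o,d1=ray(c,429.9,249.4);_,d2=ray(c,411.6,288.3)
n2=np.cross(d1,d2); a=np.radians(-6.9); n1=np.array([-np.sin(a),np.cos(a),0]); S=np.array([.5803,.2143,0])
d=np.cross(n1,n2);d/=np.linalg.norm(d);d*=np.sign(d[2]); print('lean',np.degrees(np.arccos(d[2])))
for zz in (.064,.1,.119,.138):
    p=np.linalg.solve(np.array([n1,n2,[0,0,1]]),[n1@S,n2@o,zz]); print(p,'stand x',(p-S)@[np.cos(a),np.sin(a),0])
E
python3 -m jog '[{"dp":[0,-50,-5],"turn":0.12,"fingers":0.5},{"dp":[0,-58,0],"turn":0,"fingers":0.5},{"dp":[0,-58,0],"turn":0,"fingers":0.5},{"dp":[0,-58,0],"turn":0,"fingers":0.5},{"dp":[0,-58,0],"turn":0,"fingers":0.5}]' 
python3 -c "
from h import *
go(.542,.2189,.2)"
```

```text
lean 25.306073333166832
[0.5646195  0.21619755 0.064     ] stand x -0.015794895751162354
[0.54772099 0.21824249 0.1       ] stand x -0.032816686669712276
[0.53880234 0.21932177 0.119     ] stand x -0.04180040965450249
[0.52988368 0.22040105 0.138     ] stand x -0.0507841326392927
clock: 9.4
tcp_pos: [0.6169, 0.101, 0.203]
ee_rot: [0.998, -0.06, -0.002, 0.0]
ft_force: [0.8, -0.7, -0.0]
grip_width: 0.754
t 9.4 tcp [0.6169 0.101  0.203 ] xang -0.1203 tilt 0.0038 grip 0.754 F [ 0.77 -0.72 -0.02] -> dp mm [ -88.5 -108.1    3.3]
```

```bash
python3 -m jog '[{"dp":[-30,-36,0],"turn":0,"fingers":0.3},{"dp":[-30,-36,0],"turn":0,"fingers":0.3},{"dp":[-30,-36,0],"turn":0,"fingers":0.3},{"dp":[0,0,20],"turn":0,"fingers":0.2},{"dp":[0,0,0],"turn":0,"fingers":0.2}]' 
python3 -m jog '[{"dp":[0,0,0],"turn":0,"fingers":0.2},{"dp":[0,0,0],"turn":0,"fingers":0.2},{"dp":[0,0,0],"turn":0,"fingers":0.2},{"dp":[0,0,0],"turn":0,"fingers":0.2},{"dp":[0,0,0],"turn":0,"fingers":0.2}]' 
python3 -c "
from h import *
shot('wrist','w6');go(.5406,.2191,.1)"
```

```text
clock: 10.02
tcp_pos: [0.5395, 0.2164, 0.1814]
ee_rot: [0.998, -0.06, -0.003, 0.001]
ft_force: [0.1, 0.2, -0.3]
grip_width: 0.601
clock: 10.65
tcp_pos: [0.5418, 0.2172, 0.1859]
ee_rot: [0.998, -0.06, 0.0, -0.0]
ft_force: [0.3, -0.6, 0.4]
grip_width: 0.599
t 10.7 tcp [0.5417 0.2172 0.1858] xang -0.1203 tilt 0.0003 grip 0.6 F [-0.6  -0.2   0.35] -> dp mm [-1.3 -1.8 85.8]
```

View pics/w6.png

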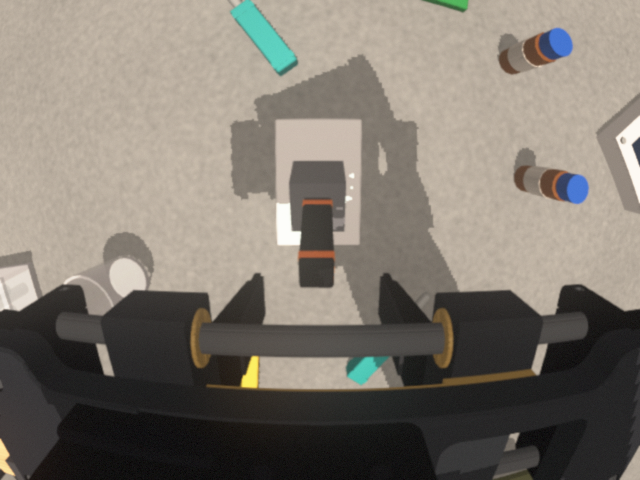

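Run:
```python
from h import *
c=load('w6'); T=np.array([.5417,.2172]); a=-.1203; ex=np.array([np.cos(a),np.sin(a)]); ey=np.array([np.sin(a),-np.cos(a)])
cv2.imwrite('pics/w6z.png',cv2.cvtColor(cv2.resize(c['img'][110:300,240:400],None,fx=3.1,fy=3.1,interpolation=2),cv2.COLOR_RGB2BGR))
for p,z in [((317,286),.133),((317,256),.142),((299,286),.133),((335,286),.133),((317.5,201),.068),((277,119),.012),((361,119),.012),((277,244),.012),((361,244),.012)]:
    q=onz(c,*p,z,True)[:2]; print(p,z,q,'tool',((q-T)@ex*1000).round(1),((q-T)@ey*1000).round(1))
```

```text
(317, 286) 0.133 [0.52687969 0.22217775] tool -15.3 -3.2
(317, 256) 0.142 [0.54946232 0.21925055] tool 7.5 -3.0
(299, 286) 0.133 [0.52823745 0.23365842] tool -15.3 -14.7
(335, 286) 0.133 [0.52547823 0.21071658] tool -15.3 8.4
(317.5, 201) 0.068 [0.57203785 0.21693849] tool 30.1 -3.4
(277, 119) 0.012 [0.64486278 0.24596059] tool 99.0 -40.9
(361, 119) 0.012 [0.63549798 0.16973754] tool 98.8 35.9
(277, 244) 0.012 [0.52777457 0.26223135] tool -19.2 -43.0
(361, 244) 0.012 [0.51806277 0.18215573] tool -19.3 37.6
```

View pics/w6z.png

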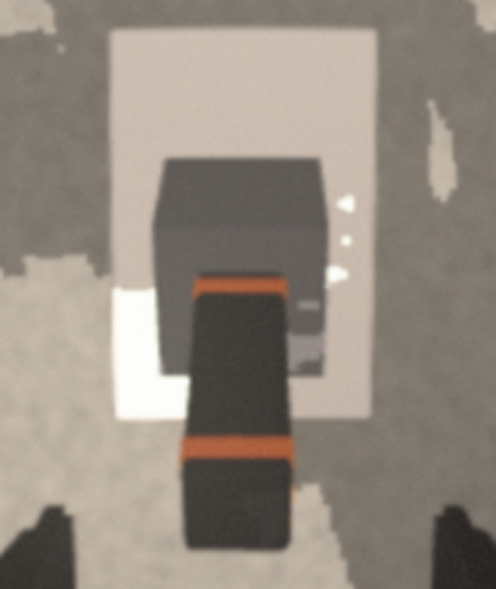

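```bash
python3 -m jog '[{"dp":[0,-3.2,10],"turn":0,"fingers":0.2},{"dp":[0,0,35],"turn":0,"fingers":0.2},{"dp":[0,0,30],"turn":0,"fingers":0.2},{"dp":[0,0,11],"turn":0,"fingers":0.1},{"dp":[0,0,0],"turn":0,"fingers":-0.2}]' 10
python3 -m jog '[{"dp":[0,0,0],"turn":0,"fingers":-0.7},{"dp":[0,0,0],"turn":0,"fingers":-0.7},{"dp":[0,0,0],"turn":0,"fingers":-0.7},{"dp":[0,0,0],"turn":0,"fingers":-0.7},{"dp":[0,0,0],"turn":0,"fingers":-0.7}]' 10
python3 -c "
from h import *
shot('wrist','w7');shot('scene','s7');go(.5406,.2191,.1)
c=load('s7');cv2.imwrite('pics/s7z.png',cv2.cvtColor(cv2.resize(c['img'][190:350,340:500],(600,600),interpolation=2),cv2.COLOR_RGB2BGR))"
```

```text
clock: 11.32
tcp_pos: [0.5414, 0.2204, 0.0987]
ee_rot: [0.998, -0.06, -0.001, 0.0]
ft_force: [0.4, 0.7, -0.6]
grip_width: 0.496
clock: 11.95
tcp_pos: [0.5427, 0.2207, 0.1009]
ee_rot: [0.998, -0.06, 0.001, -0.0]
ft_force: [-0.4, 0.9, 5.6]
grip_width: 0.228
t 12.05 tcp [0.5427 0.2207 0.1009] xang -0.1202 tilt 0.0019 grip 0.228 F [-0.92  0.39  6.02] -> dp mm [-1.9  1.8  0.9]
```

View pics/s7z.png

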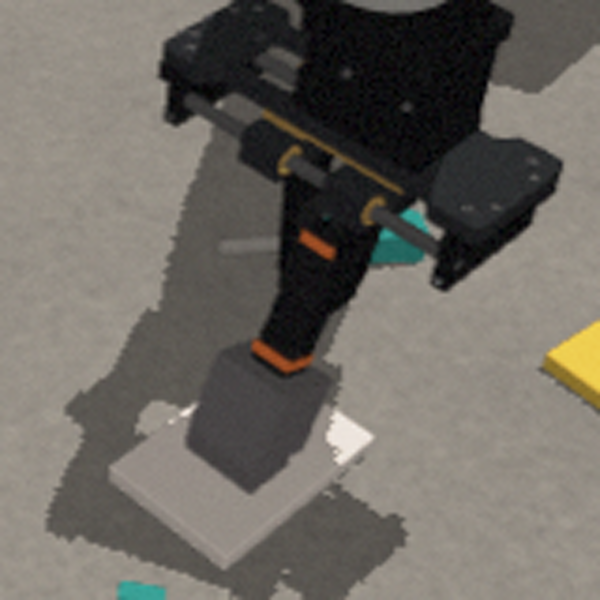

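View pics/w7.png

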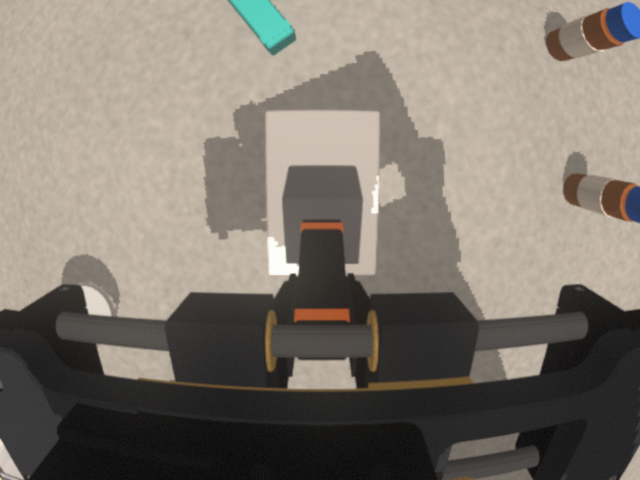

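```bash
python3 -m jog '[{"dp":[-3,0,-8],"turn":0,"fingers":-0.7},{"dp":[-4,0,-10],"turn":0,"fingers":-0.7},{"dp":[-4,0,-10],"turn":0,"fingers":-0.7},{"dp":[-4,0,-10],"turn":0,"fingers":-0.7},{"dp":[-4,0,-10],"turn":0,"fingers":-0.7}]' 10
python3 -m jog '[{"dp":[-5,0,-12],"turn":0,"fingers":-0.7},{"dp":[-4,0,-12],"turn":0,"fingers":-0.7},{"dp":[-4,0,-12],"turn":0,"fingers":-0.7},{"dp":[0,0,0],"turn":0,"fingers":-0.7},{"dp":[0,0,0],"turn":0,"fingers":-0.7}]' 10
python3 -c "
from h import *
shot('wrist','w8');shot('scene','s8');go(.5406,.2191,.1)
c=load('s8');cv2.imwrite('pics/s8z.png',cv2.cvtColor(cv2.resize(c['img'][170:350,340:520],(600,600),interpolation=2),cv2.COLOR_RGB2BGR))"
```

```text
clock: 12.68
tcp_pos: [0.5223, 0.2227, 0.1482]
ee_rot: [0.998, -0.06, -0.001, 0.0]
ft_force: [0.8, -0.1, -0.5]
grip_width: 0.227
clock: 13.3
tcp_pos: [0.5101, 0.2242, 0.1834]
ee_rot: [0.998, -0.06, -0.0, 0.0]
ft_force: [1.0, -0.5, -1.0]
grip_width: 0.227
t 13.4 tcp [0.5099 0.2241 0.1829] xang -0.1203 tilt 0.0013 grip 0.231 F [ 0.32  0.45 -1.69] -> dp mm [31.1  1.2 82.9]
```

View pics/s8z.png

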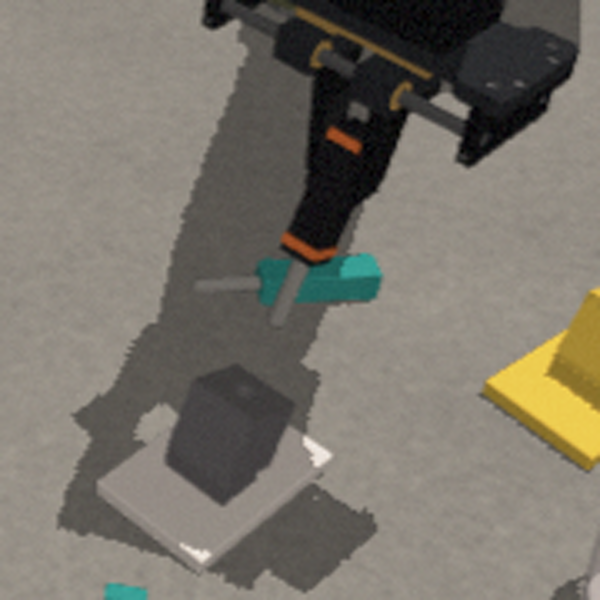

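View pics/w8.png

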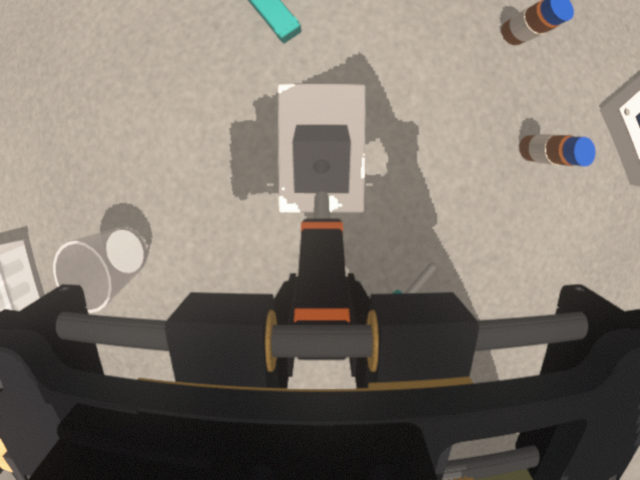

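```bash
python3 - <<'E'
from h import *
# verify tip from w8 & s8: rod tip pixels
w=load('w8'); s=load('s8')
cv2.imwrite('pics/w8z.png',cv2.cvtColor(cv2.resize(w['img'][170:250,270:370],(750,600),interpolation=2),cv2.COLOR_RGB2BGR))
o1,d1=ray(w,321,194,True); o2,d2=ray(s,340+277*.3,170+323*.3)
A=np.stack([d1,-d2],1); t=np.linalg.lstsq(A,o2-o1,rcond=None)[0]; p1=o1+t[0]*d1;p2=o2+t[1]*d2; print(p1,p2)
a=np.radians(-6.9); print('stand xy',[(p-[.5803,.2143,0])@np.array([np.cos(a),np.sin(a),0]) for p in (p1,p2)])
E
python3 -m jog '[{"dp":[-12,0,0],"turn":0,"fingers":-0.7},{"dp":[-11,0,0],"turn":0,"fingers":-0.7},{"dp":[0,0,0],"turn":0,"fingers":-0.7},{"dp":[0,0,0],"turn":0,"fingers":-0.7},{"dp":[0,0,0],"turn":0,"fingers":-0.7}]' 9
```

```text
[0.55039989 0.21991206 0.10597479] [0.54921407 0.22221607 0.10615676]
stand xy [np.float64(-0.030357769583268423), np.float64(-0.03181179302105954)]
clock: 14.02
tcp_pos: [0.4876, 0.227, 0.1838]
ee_rot: [0.998, -0.06, 0.0, -0.0]
ft_force: [-0.2, 0.1, -1.3]
grip_width: 0.234
```

```bash
python3 -m jog '[{"dp":[0,0,20],"turn":0,"fingers":-0.7},{"dp":[0,0,25],"turn":0,"fingers":-0.7},{"dp":[0,0,20],"turn":0,"fingers":-0.7},{"dp":[0,0,7],"turn":0,"fingers":-0.7},{"dp":[0,0,0],"turn":0,"fingers":-0.7}]' 9
python3 -c "
from h import *
shot('scene','s9')
a=np.radians(-6.9);p=np.array([.5803,.2143])+np.array([np.cos(a),np.sin(a)])*-.041
go(*p,.112)
c=load('s9');cv2.imwrite('pics/s9z.png',cv2.cvtColor(cv2.resize(c['img'][170:350,340:520],(600,600),interpolation=2),cv2.COLOR_RGB2BGR))"
```

```text
clock: 14.65
tcp_pos: [0.4871, 0.2269, 0.111]
ee_rot: [0.998, -0.06, -0.001, 0.0]
ft_force: [-0.0, -0.9, -0.3]
grip_width: 0.233
t 14.7 tcp [0.4877 0.2271 0.1119] xang -0.1203 tilt 0.0005 grip 0.229 F [-0.63 -0.03 -1.42] -> dp mm [52.4  1.6 -0.1]
```

View pics/s9z.png

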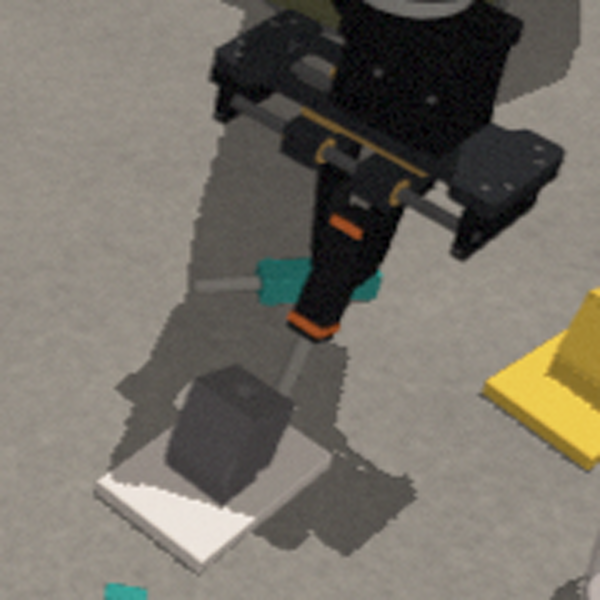

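```bash
python3 -m jog '[{"dp":[8,0,0],"turn":0,"fingers":-0.7},{"dp":[8,0,0],"turn":0,"fingers":-0.7},{"dp":[6,0,0],"turn":0,"fingers":-0.7},{"dp":[6,0,0],"turn":0,"fingers":-0.7},{"dp":[6,0,0],"turn":0,"fingers":-0.7}]' 8
python3 -m jog '[{"dp":[6,0,0],"turn":0,"fingers":-0.7},{"dp":[6,0,0],"turn":0,"fingers":-0.7},{"dp":[5,0,0],"turn":0,"fingers":-0.7},{"dp":[0,0,0],"turn":0,"fingers":-0.7},{"dp":[0,0,0],"turn":0,"fingers":-0.7}]' 8
python3 -c "
from h import *
shot('scene','s10');shot('wrist','w10')
a=np.radians(-6.9);p=np.array([.5803,.2143])+np.array([np.cos(a),np.sin(a)])*-.041
go(*p,.112)
c=load('s10');cv2.imwrite('pics/s10z.png',cv2.cvtColor(cv2.resize(c['img'][170:350,340:520],(600,600),interpolation=2),cv2.COLOR_RGB2BGR))"
```

```text
clock: 15.32
tcp_pos: [0.5211, 0.2229, 0.1114]
ee_rot: [0.998, -0.06, -0.001, 0.0]
ft_force: [-2.5, 0.7, -0.1]
grip_width: 0.231
clock: 15.95
tcp_pos: [0.5384, 0.2209, 0.1118]
ee_rot: [0.998, -0.06, 0.001, -0.0]
ft_force: [-0.2, -0.1, -0.6]
grip_width: 0.23
t 16.05 tcp [0.5383 0.2209 0.1118] xang -0.1202 tilt 0.0009 grip 0.233 F [-0.78  0.01 -1.83] -> dp mm [ 1.5  1.5 -0.2]
```

View pics/s10z.png

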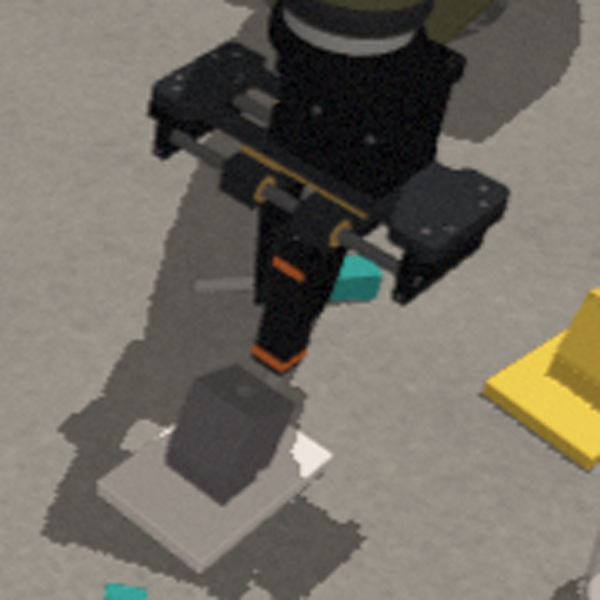

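View pics/w10.png

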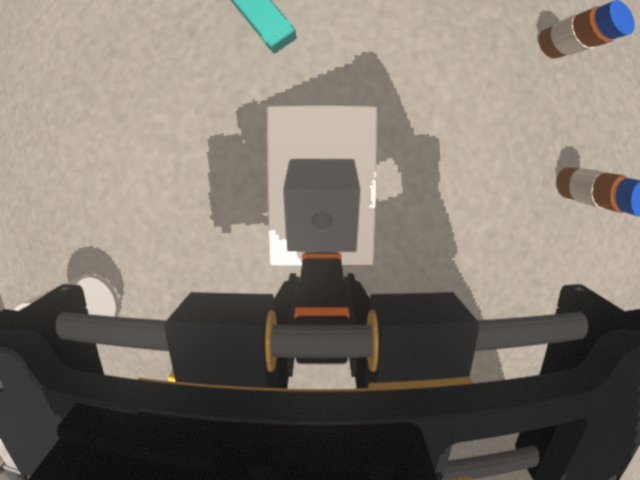

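```bash
python3 -m jog '[{"dp":[-10,0,0],"turn":0,"fingers":-0.7},{"dp":[0,0,-45],"turn":0,"fingers":-0.7},{"dp":[0,0,-50],"turn":0,"fingers":-0.7},{"dp":[0,0,-15],"turn":0,"fingers":-0.7},{"dp":[0,0,0],"turn":0,"fingers":-0.7}]' 12
python3 -m jog '[{"dp":[0,0,0],"turn":0,"fingers":-0.7},{"dp":[0,0,0],"turn":0,"fingers":-0.7},{"dp":[0,0,0],"turn":0,"fingers":-0.7},{"dp":[0,0,0],"turn":0,"fingers":-0.7},{"dp":[0,0,0],"turn":0,"fingers":-0.7}]' 20
python3 -c "
from h import *
shot('scene','s11');shot('wrist','w11')
go(.59,-.181,.2)
c=load('s11');cv2.imwrite('pics/s11z.png',cv2.cvtColor(cv2.resize(c['img'][140:320,340:520],(600,600),interpolation=2),cv2.COLOR_RGB2BGR))
c=load('w11');cv2.imwrite('pics/w11z.png',cv2.cvtColor(cv2.resize(c['img'][200:350,240:400],(640,600),interpolation=2),cv2.COLOR_RGB2BGR))"
```

```text
clock: 16.68
tcp_pos: [0.5282, 0.2223, 0.2224]
ee_rot: [0.998, -0.06, 0.001, -0.0]
ft_force: [0.7, -0.0, -2.7]
grip_width: 0.232
clock: 17.3
tcp_pos: [0.5281, 0.2221, 0.2215]
ee_rot: [0.998, -0.06, -0.0, 0.0]
ft_force: [-0.7, -0.1, -0.8]
grip_width: 0.229
t 17.4 tcp [0.5281 0.2221 0.2217] xang -0.1202 tilt 0.0 grip 0.228 F [ 0.65  0.19 -0.77] -> dp mm [109.8 392.8  21.7]
```

View pics/s11z.png

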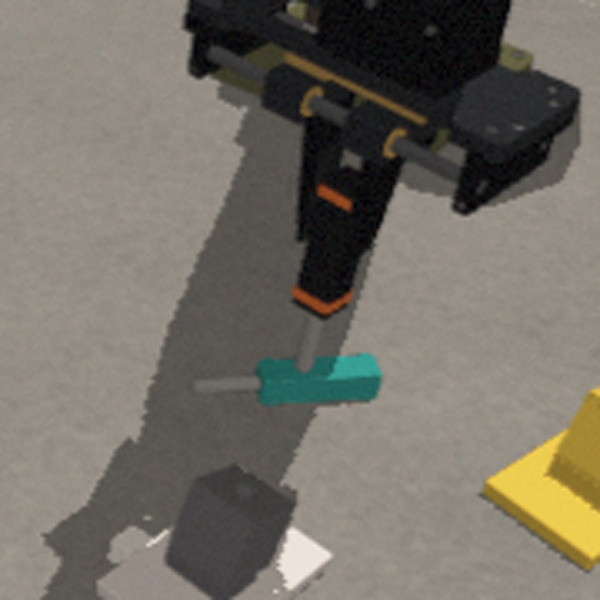

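View pics/w11z.png

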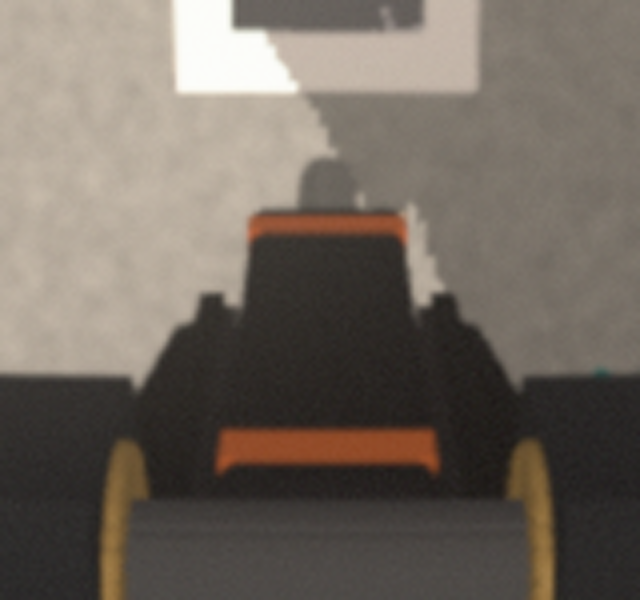

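```bash
cat >> h.py <<'E'
def tri(w,pw,s,ps):
    o1,d1=ray(w,*pw,True); o2,d2=ray(s,*ps)
    t=np.linalg.lstsq(np.stack([d1,-d2],1),o2-o1,rcond=None)[0]; p1=o1+t[0]*d1;p2=o2+t[1]*d2; return (p1+p2)/2,np.linalg.norm(p1-p2)
E
python3 - <<'E'
from h import *
w=load('w11'); s=load('s11'); T=np.array([.5281,.2221,.2217]); a=-.1202
R=np.array([[np.cos(a),np.sin(a),0],[np.sin(a),-np.cos(a),0],[0,0,-1]]).T  # rows? cols=tool axes
for pw,ps in [((322,240),(431.2,250.0)),((322,254),(436.2,232.5))]:
    p,e=tri(w,pw,s,ps); d=p-T; print(p,e,'tool',(d@np.array([np.cos(a),np.sin(a),0])*1000).round(1),(d@np.array([np.sin(a),-np.cos(a),0])*1000).round(1),-d[2]*1000)
P=cloud(s)
for v in range(234,250,2):
    for u in range(428,440):
        if .06<P[v,u,2]: pass
    row=[(u,P[v,u].round(4)) for u in range(424,444) if P[v,u,2]>.1]
    if row: us=[r[0] for r in row]; print(v,us[0],us[-1],row[len(row)//2][1])
E
```

```text
[0.53456095 0.22269787 0.13864954] 0.0036316113097356255 tool 6.3 -1.4 83.05045759354188
[0.53590136 0.22385578 0.18148765] 0.006874896872772807 tool 7.5 -2.7 40.2123516571472
234 432 439 [0.5418 0.2302 0.1853]
236 431 436 [1.1776 0.4968 0.7252]
238 431 436 [0.534  0.2248 0.1681]
240 430 435 [0.5346 0.224  0.1634]
242 430 443 [0.5339 0.2245 0.1585]
244 429 434 [0.5358 0.2243 0.1548]
246 429 434 [0.5352 0.2248 0.15  ]
248 428 433 [0.537  0.2245 0.1461]
```

```bash
python3 -m jog '[{"dp":[0,0,45],"turn":0,"fingers":-0.7},{"dp":[0,0,45],"turn":0,"fingers":-0.7},{"dp":[0,0,20],"turn":0,"fingers":-0.7},{"dp":[5,0,0],"turn":0,"fingers":-0.7},{"dp":[4,0,0],"turn":0,"fingers":-0.7}]' 9
python3 -m jog '[{"dp":[3,0,0],"turn":0,"fingers":-0.7},{"dp":[2,0,0],"turn":0,"fingers":-0.7},{"dp":[0,0,0],"turn":0,"fingers":-0.7},{"dp":[0,0,0],"turn":0,"fingers":-0.7},{"dp":[-12,0,0],"turn":0,"fingers":-0.7}]' 9
python3 -m jog '[{"dp":[-5,0,-10],"turn":0,"fingers":-0.7},{"dp":[0,0,-50],"turn":0,"fingers":-0.7},{"dp":[0,0,-50],"turn":0,"fingers":-0.7},{"dp":[0,0,0],"turn":0,"fingers":-0.7},{"dp":[0,0,0],"turn":0,"fingers":-0.7}]' 25
python3 -m jog '[{"dp":[0,0,0],"turn":0,"fingers":-0.7},{"dp":[0,0,0],"turn":0,"fingers":-0.7},{"dp":[0,0,0],"turn":0,"fingers":-0.7},{"dp":[0,0,0],"turn":0,"fingers":-0.7},{"dp":[0,0,0],"turn":0,"fingers":-0.7}]' 25
python3 -c "
from h import *
shot('scene','s12');shot('wrist','w12')
go(.59,-.181,.24)
c=load('s12');cv2.imwrite('pics/s12z.png',cv2.cvtColor(cv2.resize(c['img'][140:320,340:520],(600,600),interpolation=2),cv2.COLOR_RGB2BGR))
c=load('w12');cv2.imwrite('pics/w12z.png',cv2.cvtColor(cv2.resize(c['img'][200:350,240:400],(640,600),interpolation=2),cv2.COLOR_RGB2BGR))"
```

```text
clock: 18.02
tcp_pos: [0.5389, 0.2214, 0.1139]
ee_rot: [0.998, -0.06, 0.002, -0.001]
ft_force: [-0.1, -0.5, -0.8]
grip_width: 0.231
clock: 18.65
tcp_pos: [0.5304, 0.2218, 0.1118]
ee_rot: [0.998, -0.06, 0.0, -0.0]
ft_force: [-0.7, -0.5, -1.5]
grip_width: 0.231
clock: 19.27
tcp_pos: [0.5247, 0.2224, 0.2217]
ee_rot: [0.998, -0.06, 0.0, 0.0]
ft_force: [0.2, 0.5, -1.7]
grip_width: 0.229
clock: 19.9
tcp_pos: [0.5251, 0.2224, 0.2216]
ee_rot: [0.998, -0.06, -0.0, 0.0]
ft_force: [0.5, 0.3, -0.5]
grip_width: 0.227
t 20.0 tcp [0.5252 0.2225 0.2217] xang -0.1202 tilt 0.0001 grip 0.231 F [-0.67  0.38 -1.49] -> dp mm [112.7 392.8 -18.3]
```

View pics/s12z.png

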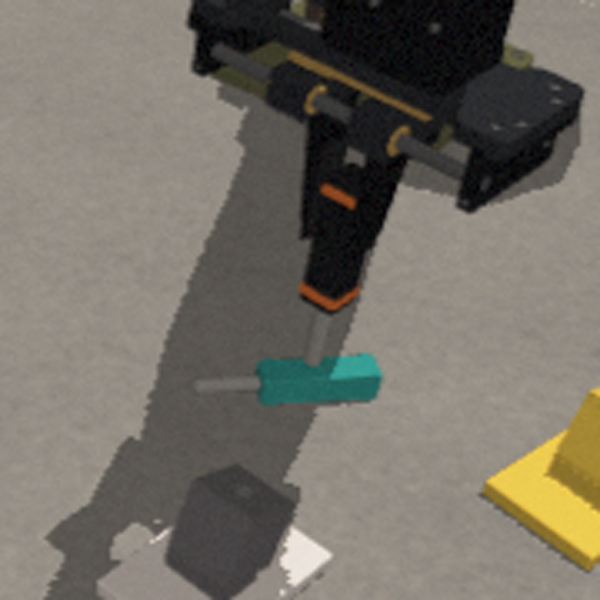

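View pics/w12z.png

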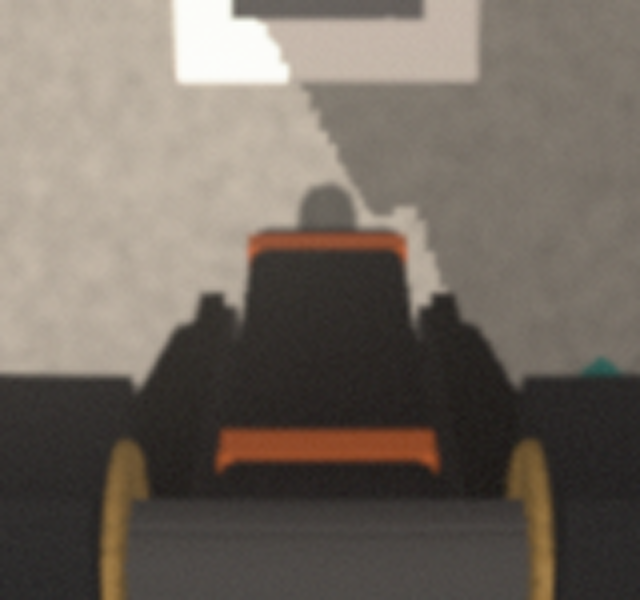

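Run:
```python
from h import *
w=load('w12'); s=load('s12'); T=np.array([.5252,.2225,.2217]); a=-.1202
ax=np.array([np.cos(a),np.sin(a),0]);ay=np.array([np.sin(a),-np.cos(a),0])
p,e=tri(w,(322,247),s,(340+315*.3,140+362*.3)); print(p,e,(p-T)@ax,(p-T)@ay)
for z in (.136,.139): p=onz(w,322,247,z,True); print(z,(p-T)@ax*1000,(p-T)@ay*1000)
# scene: plane of axis (band centre->tip) x tool xz-plane
for b,t in [((340+329.5*.3,140+300*.3),(340+315*.3,140+362*.3))]:
    o,d1=ray(s,*b);_,d2=ray(s,*t);n2=np.cross(d1,d2); d=np.cross(ay,n2);d/=np.linalg.norm(d);d*=np.sign(d[2]);print('lean deg to -x:',np.degrees(np.arctan2(-d@ax,d[2])))
P=cloud(s); Q=[]
for v in range(235,248):
    for u in range(428,442):
        q=P[v,u]
        if .13<q[2]<.2 and abs(q[0]-.53)<.03 : Q.append(q)
Q=np.array(Q); print(len(Q)); A=np.c_[Q[:,2],np.ones(len(Q))]; k=np.linalg.lstsq(A,(Q-T)@ax,rcond=None)[0]; print('slope deg',np.degrees(np.arctan(-k[0])))
```

```text
[0.52582093 0.22416442 0.13713727] 0.004683477221484999 0.00041686677648703255 -0.00172686713272458
0.136 1.6072862671194734 0.11545744938421677
0.139 2.4221186604923943 0.11125531284033599
lean deg to -x: 1.228922132561144
75
slope deg 1.436035737483102
```

```bash
python3 -m jog '[{"dp":[14,49,-10],"turn":0,"fingers":-0.7},{"dp":[14,49,-8],"turn":0,"fingers":-0.7},{"dp":[14,49,0],"turn":0,"fingers":-0.7},{"dp":[14,49,0],"turn":0,"fingers":-0.7},{"dp":[14,49,0],"turn":0,"fingers":-0.7}]' 30
python3 -m jog '[{"dp":[14,49,0],"turn":0,"fingers":-0.7},{"dp":[14,49,0],"turn":0,"fingers":-0.7},{"dp":[14,49,0],"turn":0,"fingers":-0.7},{"dp":[0,0,0],"turn":0,"fingers":-0.7},{"dp":[0,0,0],"turn":0,"fingers":-0.7}]' 30
python3 -m jog '[{"dp":[0,0,0],"turn":0,"fingers":-0.7},{"dp":[0,0,0],"turn":0,"fingers":-0.7},{"dp":[0,0,0],"turn":0,"fingers":-0.7},{"dp":[0,0,0],"turn":0,"fingers":-0.7},{"dp":[0,0,0],"turn":0,"fingers":-0.7}]' 30
python3 -c "
from h import *
shot('scene','s13');shot('wrist','w13')
go(.59,-.181,.21)
c=load('s13');cv2.imwrite('pics/s13z.png',cv2.cvtColor(cv2.resize(c['img'][80:260,180:360],(600,600),interpolation=2),cv2.COLOR_RGB2BGR))
c=load('w13');cv2.imwrite('pics/w13z.png',cv2.cvtColor(cv2.resize(c['img'][180:330,240:400],(640,600),interpolation=2),cv2.COLOR_RGB2BGR))"
```

```text
clock: 20.62
tcp_pos: [0.5654, -0.0308, 0.24]
ee_rot: [0.998, -0.06, 0.0, 0.0]
ft_force: [1.4, 0.5, -1.4]
grip_width: 0.23
clock: 21.25
tcp_pos: [0.5892, -0.18, 0.2395]
ee_rot: [0.998, -0.06, -0.0, -0.0]
ft_force: [0.5, 0.3, -1.4]
grip_width: 0.225
clock: 21.88
tcp_pos: [0.5893, -0.18, 0.2397]
ee_rot: [0.998, -0.06, 0.0, 0.0]
ft_force: [-0.4, -0.9, -1.6]
grip_width: 0.231
t 21.975 tcp [ 0.5893 -0.1801  0.2397] xang -0.1202 tilt 0.0 grip 0.23 F [-0.14 -1.13 -1.18] -> dp mm [ 0.8  0.8 29.7]
```

View pics/s13z.png

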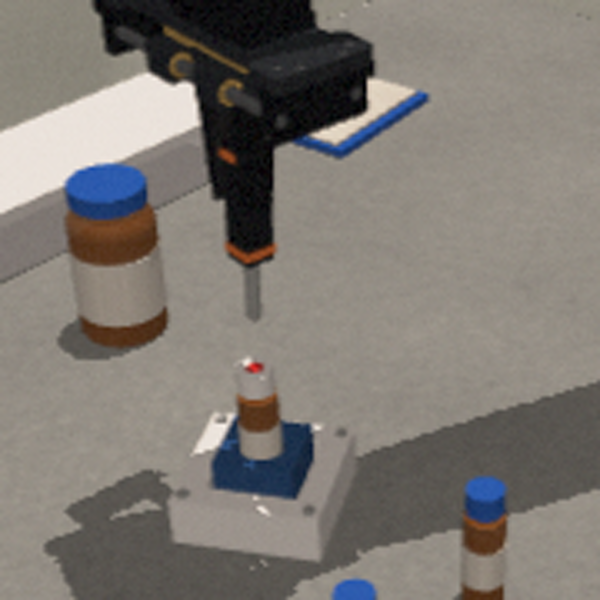

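View pics/w13z.png

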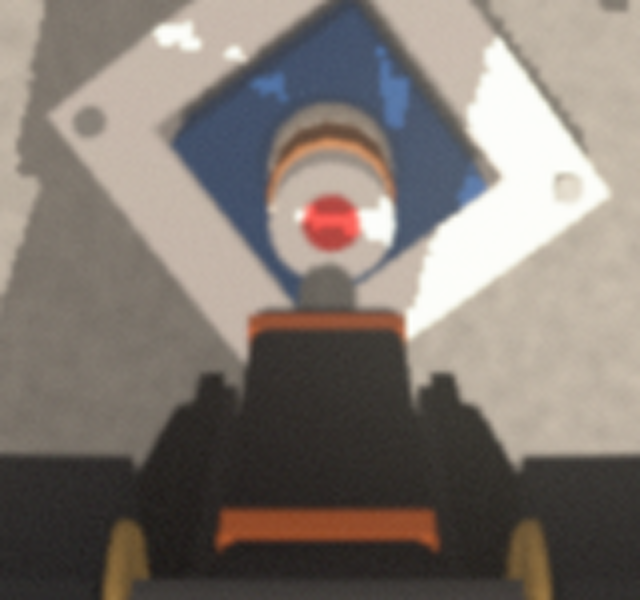

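Run:
```python
from h import *
w=load('w13'); s=load('s13'); T=np.array([.5893,-.1801,.2397]); a=-.1202
ax=np.array([np.cos(a),np.sin(a),0]);ay=np.array([np.sin(a),-np.cos(a),0])
hsv=cv2.cvtColor(w['img'],cv2.COLOR_RGB2HSV); H,S,V=[hsv[...,i].astype(int) for i in range(3)]
for b in blobs(((H<8)|(H>172))&(S>120)&(V>90),40): 
    p=onz(w,*b[1],.117,True); print(b,p,'dot in tool',((p-T)@ax*1000).round(1),((p-T)@ay*1000).round(1))
hsv=cv2.cvtColor(s['img'],cv2.COLOR_RGB2HSV); H,S,V=[hsv[...,i].astype(int) for i in range(3)]
m=((H<8)|(H>172))&(S>120)&(V>90); m[:175]=0;m[200:]=0;m[:,:240]=0;m[:,270:]=0
for b in blobs(m,4): 
    p=onz(s,*b[1],.117); print(b,p,'dot in tool (scene)',((p-T)@ax*1000).round(1),((p-T)@ay*1000).round(1)); D=b[1]
for z in (.1530,.1550,.157):
  p=onz(w,322,180+267/4,z,True); print('tip far edge wrist',z,((p-T)@ax*1000).round(1),((p-T)@ay*1000).round(1))
  p=onz(s,180+253*.3,80+319*.3,z); print('tip scene',z,((p-T)@ax*1000).round(1),((p-T)@ay*1000).round(1))
R=cv2.Rodrigues(w['rvec'])[0]; print('wristcam in tool',(-R.T@w['tvec'].ravel()-T)@np.c_[ax,ay,[0,0,-1]])
```

```text
(np.int32(137), array([322.3, 235.3]), array([316, 229,  13,  13], dtype=int32)) [ 0.59065652 -0.18061967  0.117     ] dot in tool 1.4 0.4
(np.int32(12), array([256.2, 189.9]), array([254, 189,   5,   3], dtype=int32)) [ 0.5909792  -0.17898204  0.117     ] dot in tool (scene) 1.5 -1.3
tip far edge wrist 0.153 1.6 0.1
tip scene 0.153 -0.7 -1.5
tip far edge wrist 0.155 2.1 0.1
tip scene 0.155 1.1 -4.1
tip far edge wrist 0.157 2.6 0.1
tip scene 0.157 2.9 -6.7
wristcam in tool [ 0.0710385  -0.00030749 -0.16978063]
```

```bash
python3 -m jog '[{"dp":[1,0.3,9],"turn":0,"fingers":-0.7},{"dp":[0,0,9],"turn":0,"fingers":-0.7},{"dp":[0,0,6],"turn":0,"fingers":-0.7},{"dp":[0,0,4],"turn":0,"fingers":-0.7},{"dp":[0,0,0],"turn":0,"fingers":-0.7}]' 30
python3 -m jog '[{"dp":[0,0,0],"turn":0,"fingers":-0.7},{"dp":[0,0,0],"turn":0,"fingers":-0.7},{"dp":[0,0,0],"turn":0,"fingers":-0.7},{"dp":[0,0,0],"turn":0,"fingers":-0.7},{"dp":[0,0,0],"turn":0,"fingers":-0.7}]' 30
python3 -c "
from h import *
F=[]
for i in range(4):
    c=shot('wrist','w14'); F.append(state()['ft_force'])
print(np.mean(F,0)); shot('scene','s14')
go(.59,-.181,.21)
c=load('s14');cv2.imwrite('pics/s14z.png',cv2.cvtColor(cv2.resize(c['img'][110:230,200:320],(600,600),interpolation=2),cv2.COLOR_RGB2BGR))
c=load('w14');cv2.imwrite('pics/w14z.png',cv2.cvtColor(cv2.resize(c['img'][180:330,240:400],(640,600),interpolation=2),cv2.COLOR_RGB2BGR))"
```

```text
clock: 22.6
tcp_pos: [0.5901, -0.1805, 0.2111]
ee_rot: [0.998, -0.06, -0.0, -0.0]
ft_force: [0.3, -0.2, -1.6]
grip_width: 0.229
clock: 23.22
tcp_pos: [0.5903, -0.1806, 0.2117]
ee_rot: [0.998, -0.06, 0.0, 0.0]
ft_force: [0.1, 0.2, -0.8]
grip_width: 0.229
[ 0.28980531  0.16769334 -1.55337479]
t 23.475 tcp [ 0.5902 -0.1806  0.2116] xang -0.1202 tilt 0.0001 grip 0.23 F [ 0.47  0.7  -1.04] -> dp mm [-0.2  0.5  1.6]
```

View pics/s14z.png

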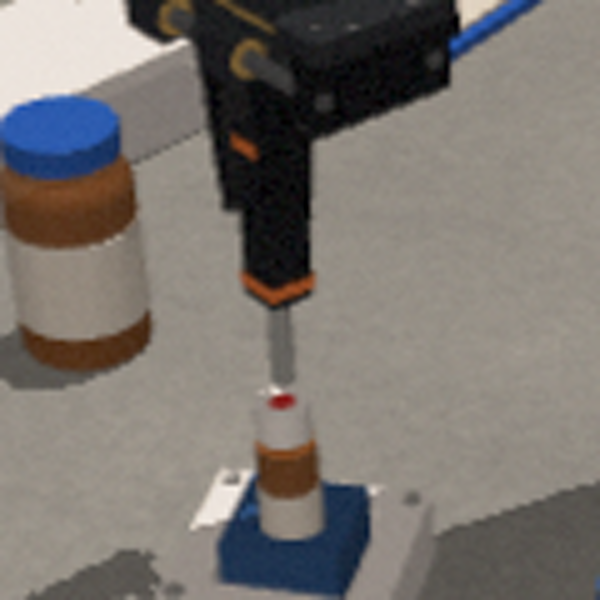

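View pics/w14z.png

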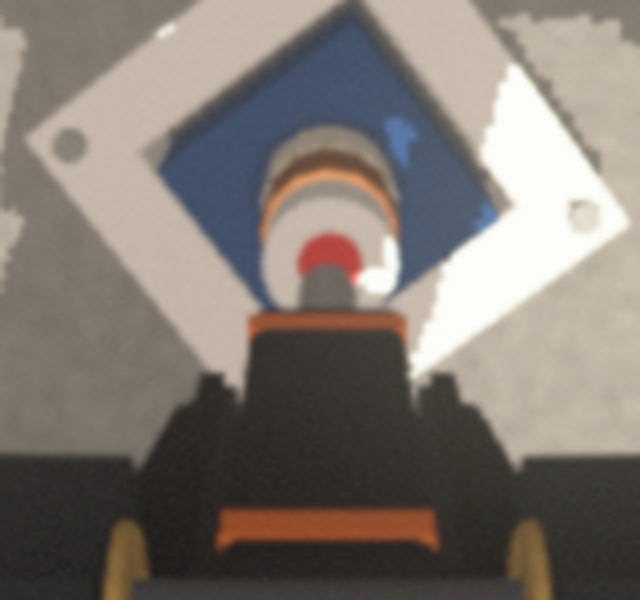

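```bash
python3 -m jog '[{"dp":[0,0,1.5],"turn":0,"fingers":-0.7},{"dp":[0,0,1.5],"turn":0,"fingers":-0.7},{"dp":[0,0,1.5],"turn":0,"fingers":-0.7},{"dp":[0,0,0],"turn":0,"fingers":-0.7},{"dp":[0,0,0],"turn":0,"fingers":-0.7}]' 30
cat > ff.py <<'E'
from h import *
F=[]
for i in range(6): camera('wrist'); F.append(state()['ft_force'])
print('F',np.mean(F,0).round(2),np.std(F,0).round(2)); go(.5903,-.1806,.2)
E
python3 ff.py
python3 -m jog '[{"dp":[0,0,1],"turn":0,"fingers":-0.7},{"dp":[0,0,1],"turn":0,"fingers":-0.7},{"dp":[0,0,1],"turn":0,"fingers":-0.7},{"dp":[0,0,0],"turn":0,"fingers":-0.7},{"dp":[0,0,0],"turn":0,"fingers":-0.7}]' 30
python3 ff.py
```

```text
clock: 24.1
tcp_pos: [0.5903, -0.1806, 0.2072]
ee_rot: [0.998, -0.06, 0.0, 0.0]
ft_force: [-0.1, 0.4, -0.7]
grip_width: 0.235
F [-0.39 -0.16 -1.2 ] [0.36 0.34 0.66]
t 24.4 tcp [ 0.5903 -0.1806  0.2072] xang -0.1201 tilt 0.0001 grip 0.225 F [-0.41 -0.38 -0.89] -> dp mm [0.  0.  7.2]
clock: 25.02
tcp_pos: [0.5902, -0.1806, 0.2041]
ee_rot: [0.998, -0.06, -0.0, -0.0]
ft_force: [0.7, 0.2, -1.3]
grip_width: 0.229
F [ 0.13  0.07 -1.24] [0.47 0.41 0.32]
t 25.325 tcp [ 0.5903 -0.1806  0.2042] xang -0.1202 tilt 0.0001 grip 0.23 F [ 0.2  -0.3  -0.98] -> dp mm [0.  0.  4.2]
```

```bash
python3 -m jog '[{"dp":[0,0,1],"turn":0,"fingers":-0.7},{"dp":[0,0,1],"turn":0,"fingers":-0.7},{"dp":[0,0,0],"turn":0,"fingers":-0.7},{"dp":[0,0,0],"turn":0,"fingers":-0.7},{"dp":[0,0,0],"turn":0,"fingers":-0.7}]' 30
python3 ff.py
python3 -m jog '[{"dp":[0,0,1],"turn":0,"fingers":-0.7},{"dp":[0,0,1],"turn":0,"fingers":-0.7},{"dp":[0,0,0],"turn":0,"fingers":-0.7},{"dp":[0,0,0],"turn":0,"fingers":-0.7},{"dp":[0,0,0],"turn":0,"fingers":-0.7}]' 30
python3 ff.py
python3 -c "
from h import *
shot('scene','s15');shot('wrist','w15')
c=load('s15');cv2.imwrite('pics/s15z.png',cv2.cvtColor(cv2.resize(c['img'][110:230,200:320],(600,600),interpolation=2),cv2.COLOR_RGB2BGR))
c=load('w15');cv2.imwrite('pics/w15z.png',cv2.cvtColor(cv2.resize(c['img'][180:330,240:400],(640,600),interpolation=2),cv2.COLOR_RGB2BGR))"
```

```text
clock: 25.95
tcp_pos: [0.5903, -0.1806, 0.2024]
ee_rot: [0.998, -0.06, 0.0, 0.0]
ft_force: [-1.4, -0.3, 0.0]
grip_width: 0.232
F [-0.17  0.03  0.25] [0.52 0.62 0.54]
t 26.25 tcp [ 0.5903 -0.1806  0.2022] xang -0.1202 tilt 0.0001 grip 0.233 F [ 0.1   0.22 -0.68] -> dp mm [0.  0.  2.2]
clock: 26.88
tcp_pos: [0.5903, -0.1806, 0.2003]
ee_rot: [0.998, -0.06, 0.0, 0.0]
ft_force: [0.1, -0.2, 1.1]
grip_width: 0.231
F [0.3  0.11 1.07] [0.46 0.55 0.31]
t 27.175 tcp [ 0.5903 -0.1806  0.2002] xang -0.1202 tilt 0.0001 grip 0.233 F [-0.11  0.84  0.65] -> dp mm [0.  0.  0.2]
```

View pics/s15z.png

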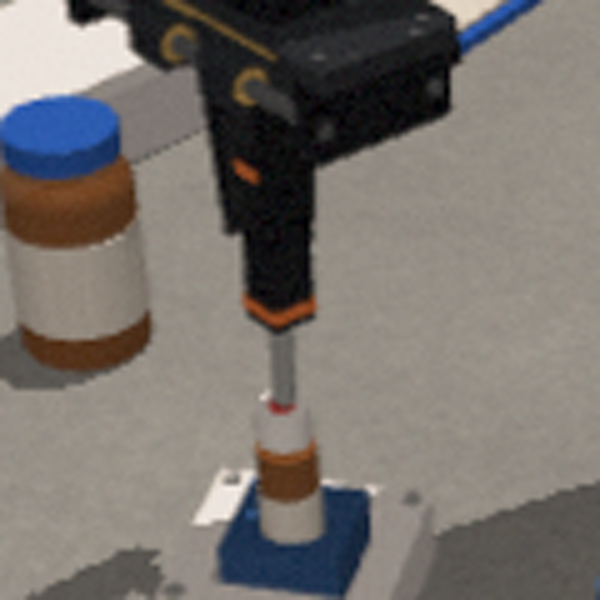

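View pics/w15z.png

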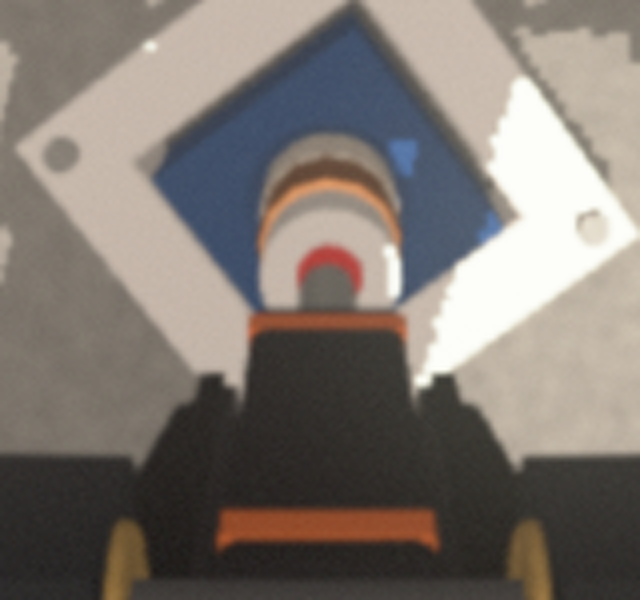

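```bash
python3 -m jog '[{"dp":[0,0,1],"turn":0,"fingers":-0.7},{"dp":[0,0,1],"turn":0,"fingers":-0.7},{"dp":[0,0,1],"turn":0,"fingers":-0.7},{"dp":[0,0,0],"turn":0,"fingers":-0.7},{"dp":[0,0,0],"turn":0,"fingers":-0.7}]' 30
python3 ff.py
python3 -m jog '[{"dp":[0,0,0],"turn":0,"fingers":-0.7},{"dp":[0,0,0],"turn":0,"fingers":-0.7},{"dp":[0,0,0],"turn":0,"fingers":-0.7},{"dp":[0,0,0],"turn":0,"fingers":-0.7},{"dp":[0,0,0],"turn":0,"fingers":-0.7}]' 30
python3 ff.py
python3 - <<'E'
from h import *
s=shot('scene','s16');w=shot('wrist','w16')
cv2.imwrite('pics/s16z.png',cv2.cvtColor(cv2.resize(s['img'][110:230,200:320],(600,600),interpolation=2),cv2.COLOR_RGB2BGR))
cv2.imwrite('pics/w16z.png',cv2.cvtColor(cv2.resize(w['img'][180:330,240:400],(640,600),interpolation=2),cv2.COLOR_RGB2BGR))
# nest top height by scene depth before and after
for n in ('s14','s15','s16'):
    c=load(n);P=cloud(c);hsv=cv2.cvtColor(c['img'],cv2.COLOR_RGB2HSV);m=(hsv[...,0]>100)&(hsv[...,0]<130)&(hsv[...,1]>100);m[:200]=0;m[230:]=0;m[:,:240]=0;m[:,280:]=0
    top=P[205:226,264:273,2]; mm=m[205:226,264:273]; print(n,np.percentile(P[...,2][m],[50,70,80,90]).round(4))
T=state()['tcp_pos'];a=-.1202;ax=np.array([np.cos(a),np.sin(a),0]);ay=np.array([np.sin(a),-np.cos(a),0])
E
```

```text
clock: 27.9
tcp_pos: [0.5903, -0.1806, 0.1973]
ee_rot: [0.998, -0.06, 0.0, 0.0]
ft_force: [0.3, -1.2, 1.9]
grip_width: 0.229
F [ 0.1  -0.05  2.44] [0.37 0.49 0.14]
t 28.2 tcp [ 0.5903 -0.1806  0.1972] xang -0.1203 tilt 0.0002 grip 0.23 F [-0.32 -0.77  2.6 ] -> dp mm [-0.  -0.  -2.8]
clock: 28.82
tcp_pos: [0.5903, -0.1806, 0.1972]
ee_rot: [0.998, -0.06, 0.0, 0.0]
ft_force: [0.5, 0.0, 2.5]
grip_width: 0.23
F [ 0.06 -0.23  2.2 ] [0.61 0.41 0.23]
t 29.125 tcp [ 0.5903 -0.1806  0.1972] xang -0.1202 tilt 0.0001 grip 0.231 F [ 0.77 -0.1   2.12] -> dp mm [ 0.   0.  -2.8]
s14 [0.0502 0.0524 0.053  0.0537]
s15 [0.0485 0.0501 0.0507 0.0514]
s16 [0.0461 0.0474 0.0481 0.0488]
```

View pics/s16z.png

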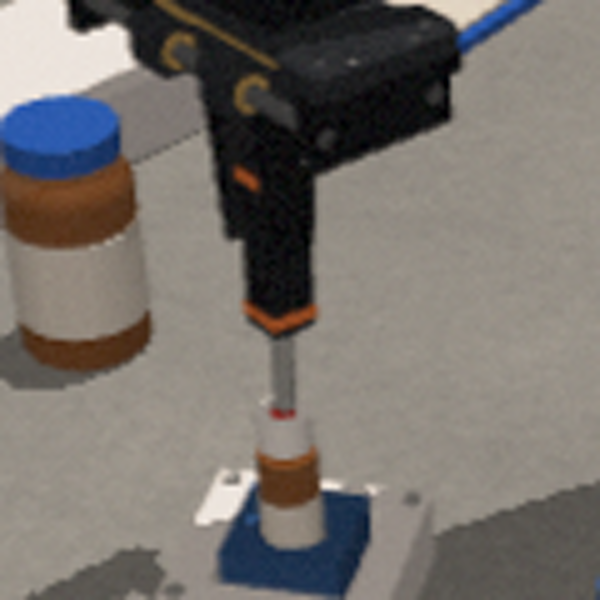

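View pics/w16z.png

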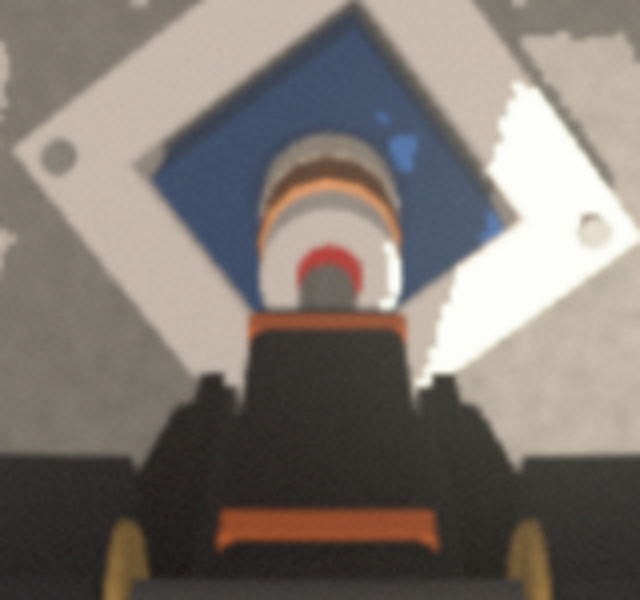

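```bash
python3 -m jog '[{"dp":[0,0,0.6],"turn":0,"fingers":-0.7},{"dp":[0,0,0],"turn":0,"fingers":-0.7},{"dp":[0,0,0],"turn":0,"fingers":-0.7},{"dp":[0,0,0],"turn":0,"fingers":-0.7},{"dp":[0,0,0],"turn":0,"fingers":-0.7}]' 30
python3 ff.py
python3 - <<'E'
from h import *
s=shot('scene','s17'); t=shot('top','t17'); P=cloud(s); a=-.1202
T=state()['tcp_pos'];ax=np.array([np.cos(a),np.sin(a),0]);ay=np.array([np.sin(a),-np.cos(a),0])
Q=P[178:191,250:264].reshape(-1,3); Q=Q[(np.hypot(*(Q-T)[:,:2].T)<.015)&(Q[:,2]>.118)&(Q[:,2]<.16)]
print(len(Q)); A=np.c_[Q[:,2],np.ones(len(Q))]
for d in (ax,ay): k=np.linalg.lstsq(A,(Q-T)@d,rcond=None)[0]; print('lean deg',np.degrees(np.arctan(k[0])).round(1),((Q-T)@d).mean()*1000)
a0=load('top0')
for n,c in (('0',a0),('17',t)):
    hsv=cv2.cvtColor(c['img'],cv2.COLOR_RGB2HSV); m=(hsv[...,0]>100)&(hsv[...,0]<130)&(hsv[...,1]>110)&(hsv[...,2]>40)
    print(n,[(b[0],b[1]) for b in blobs(m,40)])
E
```

```text
clock: 29.85
tcp_pos: [0.5903, -0.1806, 0.1966]
ee_rot: [0.998, -0.06, 0.0, -0.0]
ft_force: [0.5, -0.6, 2.0]
grip_width: 0.229
F [-0.59  0.1   2.89] [0.27 0.45 0.45]
t 30.15 tcp [ 0.5903 -0.1806  0.1966] xang -0.1202 tilt 0.0 grip 0.231 F [-0.21 -0.51  2.6 ] -> dp mm [ 0.   0.  -3.4]
58
lean deg 0.5 0.7010319161317101
lean deg -4.1 -3.177536334434484
0 [(np.int32(76), array([303.5, 201.8])), (np.int32(419), array([373.7, 242.1])), (np.int32(74), array([305.8, 250.3])), (np.int32(489), array([481.1, 272.7])), (np.int32(392), array([525.8, 410.4]))]
17 [(np.int32(76), array([303.5, 201.8])), (np.int32(74), array([305.8, 250.3])), (np.int32(493), array([481. , 272.7])), (np.int32(180), array([573.4, 406.4])), (np.int32(267), array([506.8, 417.9]))]
```

```bash
python3 -c "
from cell import ticket
print(ticket.sign_off())"
```

```text
the job is handed in; nothing more can be done
None
```

The red-dot vial is seated and released in the blue nest, and I handed in with the probe held upright on the red dot at about 4 N. The hand-in reports no verdict.

- **How it was done:** I set the vial in the nest, let go and backed off. I drew the probe out along its own axis, then turned it upright in the fingers by pushing its rod against the edge of the stand's block, in two passes. Then I lowered the tip onto the dot in small steps.
- **Force and sinking:** the last reading was 2.9 N on the wrist. Adding the probe's weight of about 1.3 N gives roughly 4.2 N on the cap. The nest had sunk about 4.9 mm by scene-camera depth just before a final 0.6 mm press, so about 5.5 mm at the end.
- **Tip position:** I estimate it within about 2 mm of the dot's centre, from the wrist image. I left that offset uncorrected because it is inside the 6 mm limit.
- **Upright:** the lean was 0.5 to 1.4° in the direction the probe originally leaned. Sideways, a noisy depth fit said 4°, while the wrist picture showed the probe straight. I trusted the picture, and both are inside 7°.
- **Other objects:** the two blue-capped vials and the jar sit at the same pixels in the last top image as at the start. I did not measure the beaker again, and the arm never went near it.
- **Time:** about 30 s of the 72 s.

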